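Clear the jammed stop and set up the optical bench for a life-size image

ROBOT

A 6-joint arm with a two-finger parallel gripper is mounted at the origin on the work surface; the furniture and walls round the work are solid. World frame = base frame: x ahead of the robot, y to its left, z up, the work surface at z = 0. Lengths are in mm, angles in rad, forces in N, time in s.
With the tool pointing down it reaches from about 350 to 975 mm from the base axis. Payload 7.1 kg.
Tool frame: the origin (TCP) lies at the very end of the fingers, on their centre line; the grasp point (between the pads) lies 19 mm behind it; z points along the fingers, y is the direction in which the jaws open and shut (so a half turn about z gives the same grasp; the last joint's range is limited). The gripper opens to 88 mm and grips with 3 to 60 N. Pads are 20 mm wide; open, the fingers measure 115 mm over their backs; the gripper's body (75 mm by 178 mm) begins 61 mm behind the grasp point.
Start: joints at [1.09, 0.423, 1.63, -0, 1.089, -0.019], TCP at [278.443, 559.531, 222.675] pointing down, gripper open.
Joint ranges: [-3, 3], [-0.9, 2.11], [0.09, 2.58], [-1.31, 4.45], [0.11, 2.69], [-2.54, 2.54]. Speed limits (rad/s): [2.39, 2.39, 3.01, 3.14, 3.14, 3.14].

INTERFACE

Orientations are given as a rotation vector (axis times angle).
In Python, from workcell import readout, imaging, close_job gives the robot as it stands.
- The arm moves only by the tool carry_out, never from a script. Its argument "rows" is a list of rows, each a list of 3 entries, a list of its own where there are three numbers: the shift along the tool's x, y, z in m, then the turn, a rotation vector about the tool's x, y, z in rad, then the closure, from 0 (fully open) to 1 (shut). In form: [[[dx, dy, dz], [wx, wy, wz], hand], ...]. A call has 1 to 12 rows; each row shifts and turns the commanded pose from where the row before left it, along the tool's axes as they then stand; what a row does not reach is not made up. A row lasts 1/12 s, in which the tool goes at most 41.7 mm and 7.16 degrees, less where a joint would pass 70% of its speed; a pose out of reach is approached as far as the arm can. A call with a gripper value outside its range is refused whole. The fingers move at their own pace and stop on an object; the grip force is fixed at half the most. Time passes only in rows, so rows that do not move let the fingers close. It gives the time, the measured TCP pose, the force and the opening at its end, in the units of the state.
- readout.get_obs(): the state, without advancing time (a new reading comes with each control period).
- imaging.get_image(name): name is "scene" or "side" or "wrist"; returns the picture (420x560x3 uint8, red, green, blue); there is no depth.
- imaging.camera_params(name): a dict with "fx", "fy", "cx", "cy" (pixels), "rvec" (rotation vector, rad) and "tvec" (3), from world to camera coordinates, as OpenCV has them; the wrist camera has in their place "T_tool_cam" (4x4, takes a point from camera to tool coordinates, whose origin is the TCP and whose axes are the flange's). Camera axes: x right, y down, z forward; pixel columns grow to the right and rows downward; lengths in mm; the calibration is good to about 2 mm. A picture is of the moment at which its call begins: read the wrist's pose just before it. camera_params takes no time and is no camera call.
- close_job(): hands the job in, once; it reports no verdict.
The state is a dict: "t": time; "qpos": joint angles; "qvel": joint speeds; "joint_torque": joint torques, N m; "ee_pos": TCP position; "orientation": TCP orientation; "ft_force": force on the tool from outside, world axes, zero at the start; "moment": the same for the moment, N m; "width": finger opening in mm.
Only numpy, scipy, OpenCV 4.12 (cv2) and the standard library are available. Lean on these libraries where they do the work, as an engineer would, in place of code of your own. Each camera call takes 0.05 s, during which the arm holds its last target.

TASK

Set up the optical rail for a life-size image. Take the wooden block from its tray, use it to knock the jammed stop along the slot into the wide opening at the end away from the lamp, lift the stop out there, and stand the stop and the block upright in the tray, the block back in its own bay and the stop in the empty bay beside it. Then seat the three riders squarely on the rail: the cross slide a finger's width in front of the lamp, the white screen over the middle of the wide slot opening, and the lens half-way between the two; leave the other things on the bench alone.

Things in the scene. Friction and masses are not known exactly. Their poses are not given: they have to be found in the camera images.
- rail: Fixed aluminium rail 440 long (y), 44 wide (x), 30 high; origin under its middle. Top T-slot 13 wide between lips, 25 below. Grey lamp house fixed on its +y end: foot from y=155 on, round front at y=145, beam 90 above the worktop, top 126. Lips cut away from y=-150 to -215 (opening 25 x 65, middle y=-182, end wall at -215): only there the stop's foot comes out. Riders straddle the rail, web on its top.
- stop_mid (a point): Dark steel stop in the slot. Above the rail's top: flange 26 x 40 (40 along the rail, y), 1 to 11 up, then a block 26 x 26 to 45 up, screw head to 50. Point: middle of that block, 40.5 above the underside of its T-foot (21 x 40 x 8). A push of 5 to 12 N low on the flange slides it; from rail y=-140 it runs free to the end wall (point at y=-195); past y=-172 it lifts straight out. 140 g.
- block_mid (a point): Light wooden tapping block, 26 x 26 x 90 high, standing upright in the +y bay of the tray. The point is its centre, 45 above its underside. 60 g. z along its length.
- slide_mid (a point): Cross slide rider: grey frame 52 wide (x), 52 high, 10 thick (y), cross-shaped opening. Point: middle of the frame, 70 above the foot of the legs; 90 above the worktop when seated, y along the rail, either way round. All 3 riders: 160 g, aluminium saddle 62 (x) x 44 (y), top 22 above the foot, legs 10 deep, 49 clear between them, 57 at the bevelled mouth; they stand on the legs.
- lens_mid (a point): Lens rider: upright grey ring, 50 diameter, 14 thick (y), with a clear lens, on the same saddle as the slide. Point: lens centre, 70 above the foot of the legs; 90 above the worktop when seated. x across, y along the beam, z up.
- screen_mid (a point): Screen rider: blank white board 64 wide (x), 10 thick (y), from 42 to 107 above the foot of the legs, on the same saddle as the slide. Point: on the board's centre line, 70 above the foot of the legs; 90 above the worktop when seated. x across, y along the beam, z up.
- tray: Fixed wooden tray, 72 (x) x 136 (y) x 18 high, walls and floor 4 thick, origin under its middle; a divider makes two bays 64 x 62, centres at y=+33 (the block's own bay) and y=-33 (empty, for the stop).
- jar: Glass jar of cotton wool, 71 diameter, 107 high, standing beyond the rail; origin under its middle. To be left alone.
- tissue: Flat yellow packet of lens tissue, 68 x 100 x 8, beyond the rail; origin under its middle. To be left alone.
- power: Black power adapter, 34 x 79 x 26, beyond the rail; origin under its middle. To be left alone.

How it is judged (in metres and radians):
On the way, in this order (a step that is already met when the one before it is completed fails the run):
1. the block, pressing on the stop, has driven it along the slot towards the wide opening (y of stop_mid in the frame of rail below -0.095 m and contact force between block and stop above 0.5 N), for 0.05 s.
2. the stop has been lifted out of the rail (z of stop_mid in the frame of rail above 0.09 m), for 0.1 s.
At the end, for the whole second after the job is handed in: Riders seated square on the rail: slide frame 4 to 34 mm before the lamp front, screen within 15 mm of the middle of the opening, lens 135 to 167 mm from each. Stop upright in the bay that was empty, block upright in its own, within 24 mm of its centre. All released and at rest (y of slide_mid in the frame of rail between 0.106 and 0.136 m and x of slide_mid in the frame of rail between -0.006 and 0.006 m and z of slide_mid in the frame of rail between 0.086 and 0.094 m and angle between the y axis of each of slide_mid, screen_mid, lens_mid and the y axis of rail, either way round below 0.15 rad and angle between each of slide_mid, screen_mid, lens_mid's own z axis and vertical below 0.06 rad and y of screen_mid in the frame of rail between -0.197 and -0.167 m and x of screen_mid in the frame of rail between -0.006 and 0.006 m and z of screen_mid in the frame of rail between 0.086 and 0.094 m and y of lens_mid in the frame of rail between -0.08 and 0.02 m and x of lens_mid in the frame of rail between -0.006 and 0.006 m and z of lens_mid in the frame of rail between 0.086 and 0.094 m and horizontal distance between lens_mid and slide_mid between 0.135 and 0.167 m and horizontal distance between lens_mid and screen_mid between 0.135 and 0.167 m and y of stop_mid in the frame of tray between -0.057 and -0.009 m and x of stop_mid in the frame of tray between -0.024 and 0.024 m and z of stop_mid in the frame of tray between 0.0395 and 0.0495 m and angle between each of stop_mid, block_mid's own z axis and vertical below 0.1 rad and y of block_mid in the frame of tray between 0.009 and 0.057 m and x of block_mid in the frame of tray between -0.024 and 0.024 m and z of block_mid in the frame of tray between 0.044 and 0.054 m and linear speed of each of slide, lens, screen, stop, block below 0.02 m/s); the robot touches nothing.
It fails at once if the cotton jar, the lens tissue or the power adapter is moved by more than 25 mm (distance of any of jar, tissue, power from where it was at the start of the episode above 0.025 m).
It also fails if it takes over 149 s, if anything falls off the work surface, if the arm or the gripper's body presses on something with over 40 N, if the wrist force passes 120 N, or if a joint passes its speed limit or range.

## Working session

There is one attempt and no reset: what is moved stays moved. The work goes in short steps, Python scripts to look and compute and a tool call to move; the robot and the scene stay as the last step left them, time stands still between calls to the robot, and variables do not carry over. Pictures are saved under pics/ and viewed, and the job is handed in when it is done.

Besides the shell and the picture viewer there is one more tool, called after ">>>" in YAML: its name, and indented under it one key for each argument. carry_out: Moves the arm, as the interface text tells. Its arguments: {"type":"object","properties":{"rows":{"type":"array","items":{"type":"array"}}},"required":["rows"]}

```bash
mkdir -p pics; ls; cat > h.py <<'E'
import numpy as np, cv2
from workcell import readout, imaging
def snap(n,f):
    im=imaging.get_image(n); cv2.imwrite('pics/'+f,cv2.cvtColor(im,cv2.COLOR_RGB2BGR)); return im
def crop(f,x0,y0,x1,y1,k,out):
    im=cv2.imread('pics/'+f)[y0:y1,x0:x1]
    cv2.imwrite('pics/'+out,cv2.resize(im,None,fx=k,fy=k,interpolation=cv2.INTER_CUBIC))
def cam(n):
    p=imaging.camera_params(n); K=np.array([[p['fx'],0,p['cx']],[0,p['fy'],p['cy']],[0,0,1.]])
    if 'rvec' in p:
        R=cv2.Rodrigues(np.array(p['rvec'],float))[0]; t=np.array(p['tvec'],float).ravel()
    else:
        o=readout.get_obs(); Rt=cv2.Rodrigues(np.array(o['orientation'],float))[0]
        T=np.eye(4);T[:3,:3]=Rt;T[:3,3]=o['ee_pos']
        M=np.linalg.inv(T@np.array(p['T_tool_cam'])); R=M[:3,:3];t=M[:3,3]
    return K,R,t
def unproj(c,px,z):
    K,R,t=c; out=[]
    for u,v in np.atleast_2d(px):
        d=R.T@np.linalg.inv(K)@[u,v,1]; C=-R.T@t
        out.append(C+d*(z-C[2])/d[2])
    return np.array(out)
def proj(c,P):
    K,R,t=c; q=(K@(R@np.atleast_2d(P).T+t[:,None])).T; return q[:,:2]/q[:,2:]
E
python3 - <<'E'
from h import *
o=readout.get_obs(); print(o)
for n in ['scene','side','wrist']:
    c=cam(n); print(n,c[0][0,0],-c[1].T@c[2], c[1][2]); snap(n,n+'0.png')
print(imaging.camera_params('wrist'))
E
```

```text
pics
{'t': 0.0, 'qpos': array([ 1.08999099e+00,  4.23841888e-01,  1.63068362e+00,  3.42315057e-06,
        1.08860808e+00, -1.90096635e-02]), 'qvel': array([ 0.00128113,  0.00012443, -0.00073132,  0.00070377,  0.00036059,
        0.00075549]), 'joint_torque': array([-2.80060689e-03, -5.44651401e+01, -2.73662299e+01,  6.43916032e-02,
        2.26507190e-02, -5.87328373e-05]), 'ee_pos': array([278.19602878, 559.04773724, 221.90355768]), 'orientation': array([-7.18872934e-01, -3.05784366e+00,  2.34382909e-03]), 'ft_force': array([ 0.63616736,  0.77144061, -0.78618218]), 'moment': array([ 0.0054459 , -0.01190769,  0.01713913]), 'width': 87.44843863743344}
scene 405.39778725526213 [  82.89878308 -337.07328392  730.38529639] [ 0.58017206  0.38882833 -0.71569051]
side 473.413101537453 [563.83016332 903.84985296 606.05253458] [ 0.07665778 -0.86144068 -0.50203938]
wrist 363.7046411142153 [207.54166244 594.1917351  384.38639981] [ 0.25672935 -0.13019209 -0.9576743 ]
{'fx': 363.7046411142153, 'fy': 363.7046411142153, 'cx': 286.3485823769955, 'cy': 208.16779959611074, 'T_tool_cam': array([[-7.41894114e-04, -9.57668937e-01, -2.87870904e-01,
         7.89180664e+01],
       [ 9.99999483e-01, -5.10283843e-04, -8.79598256e-04,
        -2.97472963e-01],
       [ 6.95468055e-04, -2.87871408e-01,  9.57668820e-01,
        -1.62371076e+02],
       [ 0.00000000e+00,  0.00000000e+00,  0.00000000e+00,
         1.00000000e+00]])}
```

View pics/scene0.png

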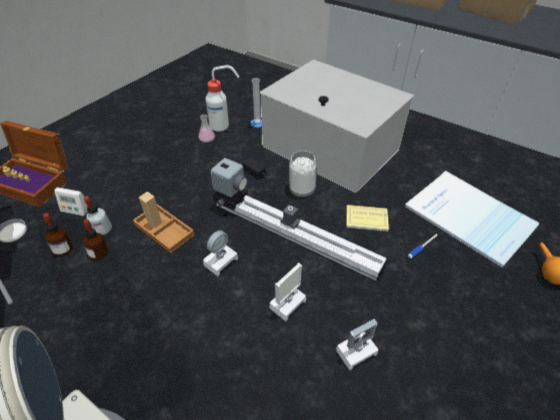

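View pics/side0.png

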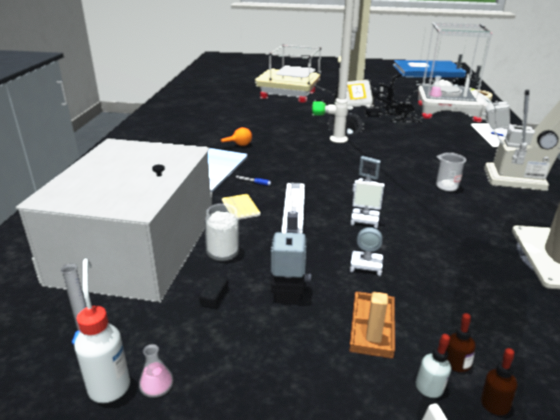

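View pics/wrist0.png

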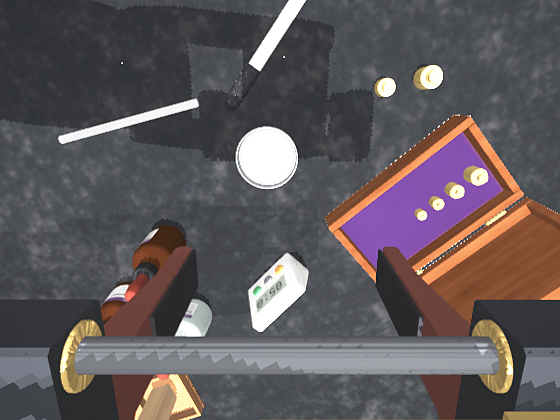

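```bash
python3 - <<'E'
from h import *
crop('scene0.png',120,140,260,260,5.5,'c1.png')
crop('scene0.png',190,180,330,290,5.5,'c2.png')
crop('scene0.png',260,190,400,300,5.5,'c3.png')
crop('scene0.png',250,250,390,370,5,'c4.png')
E
```

```text
(no output)
```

View pics/c1.png

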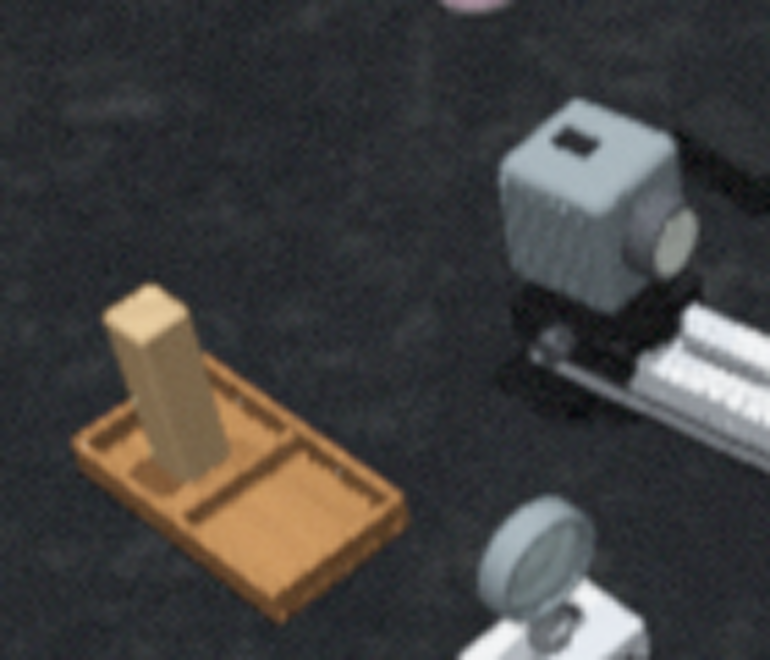

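View pics/c2.png

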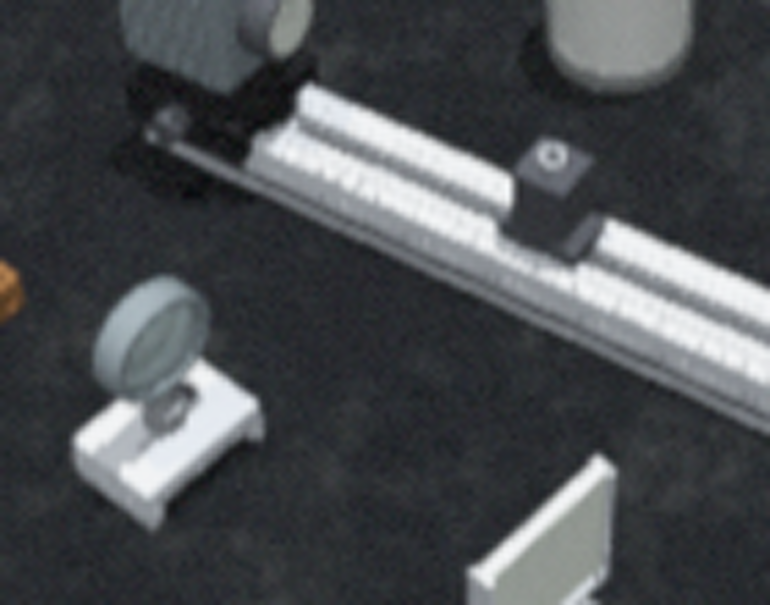

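View pics/c3.png

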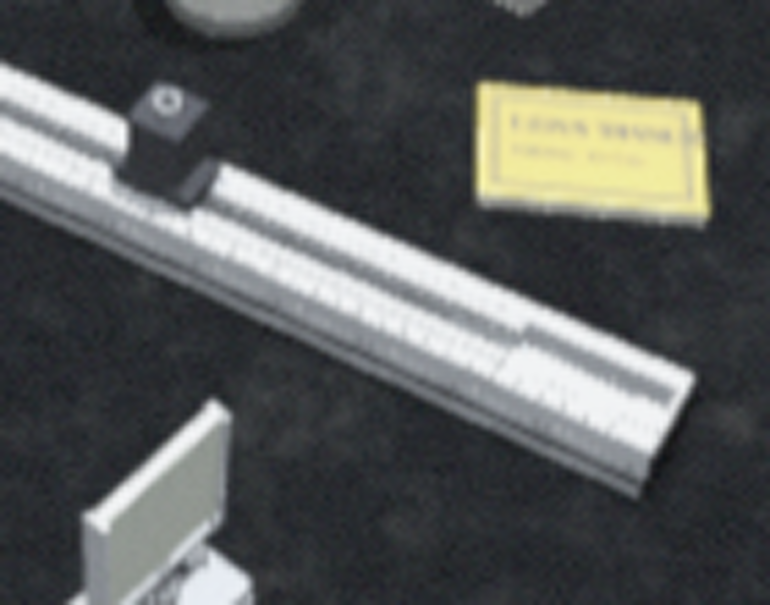

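View pics/c4.png

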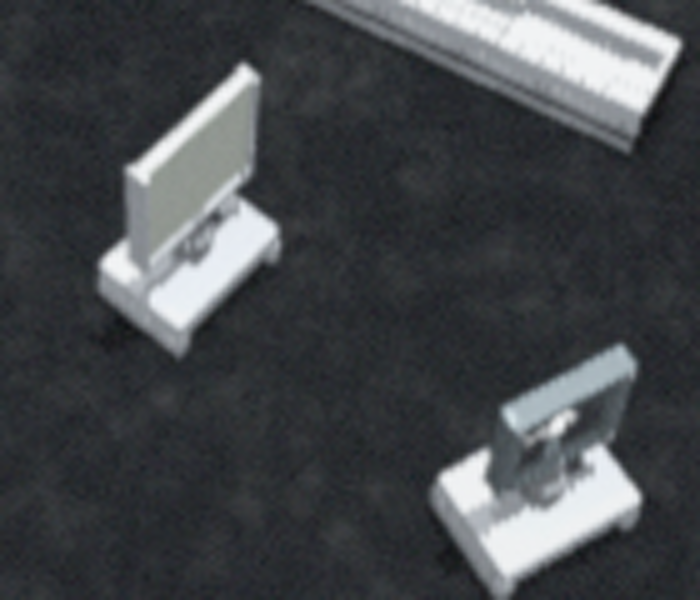

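```bash
cat > m.py <<'E'
from h import *
c=cam('scene')
def f(name,pts,o,k,z):
    p=np.array(pts,float)/k+o-0.5+0.5/k*0
    w=unproj(c,p,z); print(name); print(w.round(1).tolist(),'mean',w.mean(0).round(1),'dir',[round(float(np.degrees(np.arctan2(*(w[i+1]-w[i])[1::-1]))),1) for i in range(len(w)-1)], [round(float(np.linalg.norm(w[i+1]-w[i])),1) for i in range(len(w)-1)])
    return w
if __name__=='__main__':
    f('rail',[(693,375),(650,455)],(260,190),5.5,30)
    f('railfoot',[(305,90),(250,150)],(190,180),5.5,30)
    f('tray',[(75,440),(280,610),(408,500),(205,355)],(120,140),5.5,18)
    f('block',[(103,315),(145,340),(190,312),(150,285)],(120,140),5.5,94)
    f('stop',[(513,165),(562,195),(597,160),(550,137)],(190,180),5.5,75)
    f('lens',[(75,440),(150,492),(265,405)],(190,180),5.5,22)
    f('screen',[(100,280),(180,335),(278,235)],(250,250),5,22)
    f('slide',[(435,490),(503,578),(640,495)],(250,250),5,22)
E
python3 m.py
```

```text
rail
[[663.3, -217.7, 30.0], [618.0, -220.4, 30.0]] mean [ 640.6 -219.1   30. ] dir [-176.6] [45.4]
railfoot
[[641.8, 154.5, 30.0], [597.4, 150.5, 30.0]] mean [619.6 152.5  30. ] dir [-174.8] [44.6]
tray
[[432.8, 331.3, 18.0], [416.0, 189.5, 18.0], [489.9, 188.3, 18.0], [502.2, 324.3, 18.0]] mean [460.2 258.3  18. ] dir [-96.7, -0.9, 84.9] [142.8, 73.9, 136.5]
block
[[449.9, 305.4, 94.0], [449.6, 280.1, 94.0], [471.6, 277.6, 94.0], [473.5, 303.4, 94.0]] mean [461.1 291.6  94. ] dir [-90.7, -6.7, 85.8] [25.3, 22.2, 25.9]
stop
[[619.7, 24.7, 75.0], [617.0, -1.4, 75.0], [642.1, -2.2, 75.0], [642.2, 21.3, 75.0]] mean [630.2  10.6  75. ] dir [-95.9, -1.7, 89.8] [26.3, 25.1, 23.5]
lens
[[436.8, 109.6, 22.0], [434.5, 68.5, 22.0], [493.7, 58.9, 22.0]] mean [455.  79.  22.] dir [-93.2, -9.2] [41.2, 60.0]
screen
[[426.4, -76.5, 22.0], [424.3, -116.5, 22.0], [484.5, -123.7, 22.0]] mean [ 445.1 -105.6   22. ] dir [-93.0, -6.8] [40.0, 60.6]
slide
[[425.2, -229.6, 22.0], [410.0, -265.9, 22.0], [466.5, -292.8, 22.0]] mean [ 433.9 -262.8   22. ] dir [-112.8, -25.4] [39.3, 62.6]
```

>>> carry_out:
  rows:
    - [[0,0,-0.005],[0,0,0.12],0]
    - [[0,0,-0.005],[0,0,0.12],0]
    - [[0,0,-0.005],[0,0,0.12],0]
    - [[0,0,-0.005],[0,0,0.12],0]
    - [[0,0,-0.005],[0,0,0.12],0]
    - [[0,0,-0.005],[0,0,0.12],0]
    - [[0,0,-0.005],[0,0,0.12],0]
    - [[0,0,-0.005],[0,0,0.12],0]
    - [[0,0,-0.005],[0,0,0.12],0]
    - [[0,0,-0.005],[0,0,0.12],0]

```text
t: 0.98
ee_pos: [278.3, 559.3, 272.6]
orientation: [2.326, 2.111, -0.001]
ft_force: [0.2, 0.3, -0.3]
width: 88.0
```

```bash
cat > plan.py <<'E'
import sys
from h import *
def st():
    o=readout.get_obs(); R=cv2.Rodrigues(np.array(o['orientation'],float))[0]
    return o,np.array(o['ee_pos']),R
def plan(tx,ty,tz,yawdeg=None):
    o,p,R=st()
    d=R.T@(np.array([tx,ty,tz])-p)
    y=np.degrees(np.arctan2(R[1,1],R[0,1]))
    print('t',round(o['t'],2),'pos',p.round(1),'tooly yaw',y.round(2),'tilt',np.degrees(np.arccos(-R[2,2])).round(2),'F',np.round(o['ft_force'],1),'w',round(o['width'],1))
    print('shift tool mm',d.round(1),'n',np.linalg.norm(d)/41)
    if yawdeg is not None:
        # desired tool: y at yaw, z down
        a=np.radians(yawdeg); ty_=np.array([np.cos(a),np.sin(a),0]); tz_=np.array([0,0,-1.]); tx_=np.cross(ty_,tz_)
        Rd=np.c_[tx_,ty_,tz_]; rv=cv2.Rodrigues(R.T@Rd)[0].ravel(); print('turn rad tool',rv.round(4),'n',np.linalg.norm(rv)/.124)
        print('shift in final axes', (Rd.T@(np.array([tx,ty,tz])-p)).round(1))
if __name__=='__main__': plan(*map(float,sys.argv[1:]))
E
python3 plan.py 460 200 260 -5
```

```text
t 0.98 pos [278.3 559.3 272.6] tooly yaw -5.55 tilt 0.04 F [ 0.2  0.3 -0.3] w 88.0
shift tool mm [-340.   215.6   12.7] n 9.824850991925953
turn rad tool [-0.0003  0.0007 -0.0097] n 0.07830434234783903
shift in final axes [-342.1  212.3   12.6]
```

>>> carry_out:
  rows:
    - [[-0.034,0.0215,0],[0,0,0],0]
    - [[-0.034,0.0215,0],[0,0,0],0]
    - [[-0.034,0.0215,0],[0,0,0],0]
    - [[-0.034,0.0215,0],[0,0,0],0]
    - [[-0.034,0.0215,0],[0,0,0],0]
    - [[-0.034,0.0215,0],[0,0,0],0]
    - [[-0.034,0.0215,0],[0,0,0],0]
    - [[-0.034,0.0215,0],[0,0,0],0]
    - [[-0.034,0.0215,0],[0,0,0],0]
    - [[-0.034,0.0215,0.0126],[0,0,-0.0097],0]
    - [[0,0,0],[0,0,0],0]
    - [[0,0,0],[0,0,0],0]

```text
t: 1.98
ee_pos: [461.7, 199.9, 259.6]
orientation: [-2.314, -2.124, 0.002]
ft_force: [-0.6, 0.4, 0.2]
width: 87.6
```

```bash
python3 - <<'E'
from h import *
import pickle
c=cam('wrist'); pickle.dump(c,open('w1.pkl','wb')); snap('wrist','w1.png'); crop('w1.png',0,0,560,420,1.4,'w1b.png')
E
```

```text
(no output)
```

View pics/w1b.png

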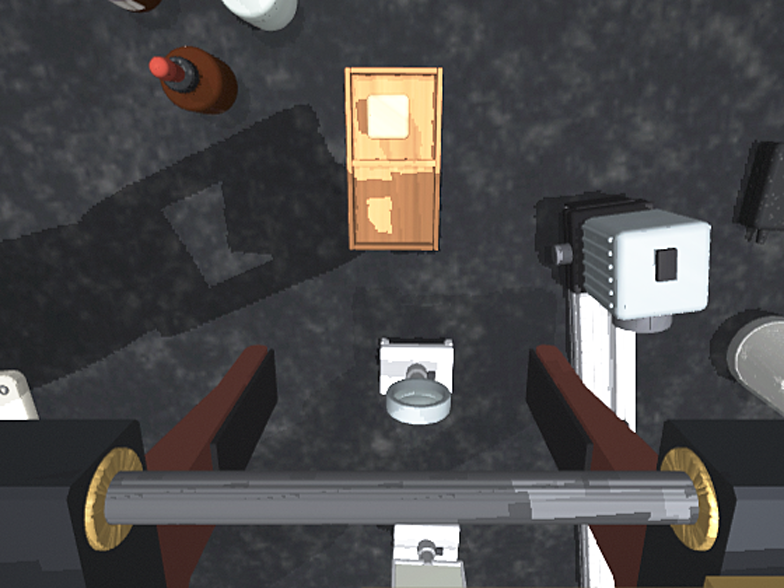

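```bash
cat > m2.py <<'E'
from m import *
import m,pickle
def use(f): m.c=pickle.load(open(f,'rb'))
E
python3 - <<'E'
from m2 import *
use('w1.pkl')
f('tray',[(346,68),(442,68),(439,250),(349,250)],(0,0),1.4,18)
f('block',[(367,95),(408,94),(409.5,137),(370,139)],(0,0),1.4,94)
E
```

```text
tray
[[432.0, 331.2, 18.0], [502.0, 325.2, 18.0], [491.0, 190.0, 18.0], [418.5, 196.2, 18.0]] mean [460.9 260.7  18. ] dir [-5.0, -94.7, 175.1] [70.2, 135.6, 72.7]
block
[[449.7, 305.3, 94.0], [474.4, 303.7, 94.0], [473.2, 278.9, 94.0], [448.9, 279.9, 94.0]] mean [461.5 291.9  94. ] dir [-3.6, -92.6, 177.8] [24.7, 24.8, 24.4]
```

```bash
python3 plan.py 461.5 292 25 -4
```

```text
t 2.03 pos [461.4 201.2 259.9] tooly yaw -4.79 tilt 0.06 F [-1.1  0.2  0.4] w 88.1
shift tool mm [ 90.5  -7.3 234.9] n 6.143031561903523
turn rad tool [-0.001   0.0001 -0.0139] n 0.11201480756158684
shift in final axes [ 90.6  -6.2 234.9]
```

>>> carry_out:
  rows:
    - [[0.03,-0.0024,0],[0,0,-0.014],0]
    - [[0.03,-0.0024,0.02],[0,0,0],0]
    - [[0.0305,-0.0024,0.03],[0,0,0],0]
    - [[0,0,0.035],[0,0,0],0]
    - [[0,0,0.035],[0,0,0],0]
    - [[0,0,0.035],[0,0,0],0]
    - [[0,0,0.035],[0,0,0],0]
    - [[0,0,0.025],[0,0,0],0]
    - [[0,0,0.015],[0,0,0],0]
    - [[0,0,0],[0,0,0],0]

```text
t: 2.87
ee_pos: [457.9, 292.3, 28.0]
orientation: [-2.291, -2.147, 0.009]
ft_force: [-0.9, 0.5, 1.1]
width: 88.0
```

```bash
python3 plan.py 461.5 292 25 -4; python3 - <<'E'
from h import *
snap('wrist','w2.png');
E
```

```text
t 2.87 pos [457.9 292.3  28. ] tooly yaw -3.71 tilt 0.33 F [-0.9  0.5  1.1] w 88.0
shift tool mm [-0.   3.7  3. ] n 0.11500761542633021
turn rad tool [-0.0047  0.0031  0.005 ] n 0.06094823378790527
shift in final axes [-0.   3.7  3. ]
```

View pics/w2.png

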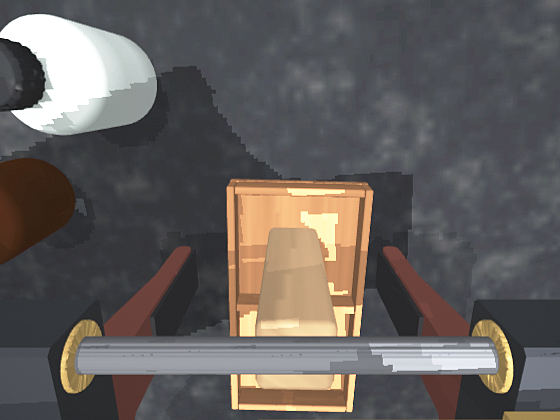

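>>> carry_out:
  rows:
    - [[0,0,0],[0,0,0],0]
    - [[0,0,0],[0,0,0],1]
    - [[0,0,0],[0,0,0],1]
    - [[0,0,0],[0,0,0],1]
    - [[0,0,0],[0,0,0],1]
    - [[0,0,0],[0,0,0],1]
    - [[0,0,0],[0,0,0],1]
    - [[0,0,0],[0,0,0],1]
    - [[0,0,0],[0,0,0],1]
    - [[0,0,0],[0,0,0],1]

```text
t: 3.75
ee_pos: [460.8, 291.7, 31.0]
orientation: [-2.295, -2.145, 0.0]
ft_force: [0.6, -0.7, -0.4]
width: 31.1
```

```bash
python3 plan.py 461.5 292 230 3
```

```text
t 3.75 pos [460.8 291.7  31. ] tooly yaw -3.86 tilt 0.01 F [ 0.6 -0.7 -0.4] w 31.1
shift tool mm [   0.3    0.7 -199. ] n 4.853620423780331
turn rad tool [-1.000e-04  1.000e-04 -1.198e-01] n 0.9661218296899896
shift in final axes [   0.3    0.8 -199. ]
```

>>> carry_out:
  rows:
    - [[0,0,0],[0,0,0],1]
    - [[0,0,0],[0,0,0],1]
    - [[0,0,-0.01],[0,0,0],1]
    - [[0,0,-0.03],[0,0,0],1]
    - [[0,0,-0.04],[0,0,0],1]
    - [[0,0,-0.04],[0,0,0],1]
    - [[0,0,-0.04],[0,0,0],1]
    - [[0,0,-0.04],[0,0,-0.12],1]

```text
t: 4.42
ee_pos: [460.3, 291.4, 233.7]
orientation: [2.163, 2.278, 0.0]
ft_force: [0.8, 0.6, -1.3]
width: 26.0
```

```bash
python3 plan.py 634 -100 240 3
```

```text
t 4.42 pos [460.3 291.4 233.7] tooly yaw 2.98 tilt 0.01 F [ 0.8  0.6 -1.3] w 26.0
shift tool mm [-400.   153.1   -6.3] n 10.446427108397689
turn rad tool [ 0.0001 -0.0001 -0.0003] n 0.0027014090745815273
shift in final axes [-400.   153.    -6.3]
```

>>> carry_out:
  rows:
    - [[-0.033,0.013,0],[0,0,0],1]
    - [[-0.034,0.013,0],[0,0,0],1]
    - [[-0.034,0.013,0],[0,0,0],1]
    - [[-0.034,0.013,0],[0,0,0],1]
    - [[-0.034,0.013,0],[0,0,0],1]
    - [[-0.034,0.013,0],[0,0,0],1]
    - [[-0.034,0.013,0],[0,0,0],1]
    - [[-0.034,0.013,0],[0,0,0],1]
    - [[-0.034,0.013,0],[0,0,0],1]
    - [[-0.034,0.013,0],[0,0,0],1]
    - [[-0.034,0.013,0],[0,0,0],1]
    - [[-0.027,0.01,0],[0,0,0],1]

```text
t: 5.42
ee_pos: [635.2, -102.2, 231.8]
orientation: [2.163, 2.278, 0.0]
ft_force: [0.4, 0.5, 0.6]
width: 26.2
```

>>> carry_out:
  rows:
    - [[0,0,0],[0,0,0],1]
    - [[0,0,0],[0,0,0],1]
    - [[0,0,0],[0,0,0],1]

```text
t: 5.67
ee_pos: [634.0, -99.2, 231.1]
orientation: [-2.162, -2.278, 0.0]
ft_force: [0.3, -0.2, -0.2]
width: 26.2
```

```bash
python3 - <<'E'
from h import *
import pickle
c=cam('wrist'); pickle.dump(c,open('w3.pkl','wb')); snap('wrist','w3.png'); crop('w3.png',0,0,560,420,1.4,'w3b.png'); print(readout.get_obs()['ee_pos'])
E
```

```text
[633.98535096 -98.71789868 231.1914523 ]
```

View pics/w3b.png

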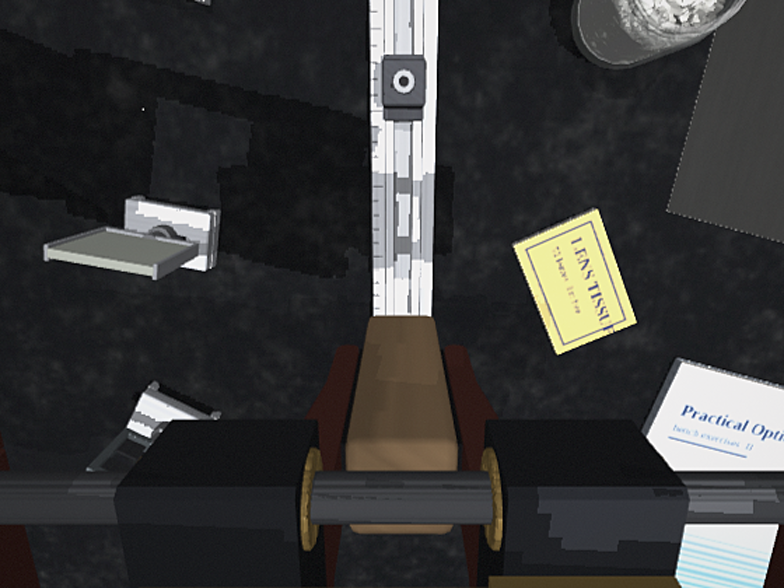

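```bash
python3 - <<'E'
from m2 import *
crop('w3.png',230,0,350,230,2.6,'w3c.png')
use('w3.pkl')
f('railL',[(370.5,10),(372,310)],(0,0),1.4,30)
f('railR',[(438,10),(434,310)],(0,0),1.4,30)
f('stop',[(383,56),(425,56),(424,106),(384,106)],(0,0),1.4,75)
E
```

```text
railL
[[605.9, 57.2, 30.0], [613.9, -144.9, 30.0]] mean [609.9 -43.8  30. ] dir [-87.7] [202.3]
railR
[[649.0, 59.5, 30.0], [660.5, -142.5, 30.0]] mean [654.8 -41.5  30. ] dir [-86.7] [202.3]
stop
[[616.8, 24.3, 75.0], [640.9, 25.6, 75.0], [642.0, -1.4, 75.0], [618.5, -2.6, 75.0]] mean [629.5  11.5  75. ] dir [3.0, -87.5, -177.0] [24.1, 27.0, 23.5]
```

View pics/w3c.png

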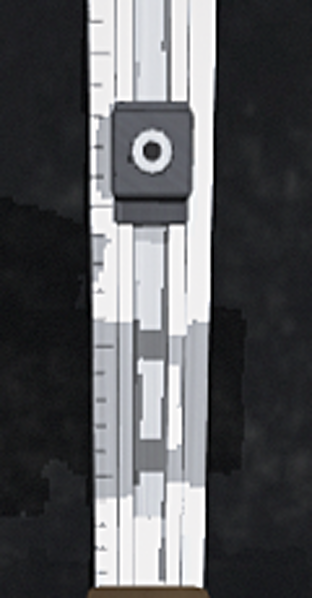

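```bash
python3 plan.py 626.5 64 60 3.1
```

```text
t 5.72 pos [634.  -98.7 231.2] tooly yaw 3.05 tilt 0.04 F [-0.1 -0.6 -1.1] w 25.8
shift tool mm [162.8   1.3 171.3] n 5.763516218235292
turn rad tool [-0.0006 -0.0004 -0.0009] n 0.00945633998179904
shift in final axes [162.9   1.3 171.2]
```

>>> carry_out:
  rows:
    - [[0.04,0.0003,0],[0,0,0],1]
    - [[0.041,0.0003,0],[0,0,0],1]
    - [[0.041,0.0003,0],[0,0,0],1]
    - [[0.041,0.0003,0],[0,0,0],1]
    - [[0,0,0.035],[0,0,0],1]
    - [[0,0,0.035],[0,0,0],1]
    - [[0,0,0.035],[0,0,0],1]
    - [[0,0,0.03],[0,0,0],1]
    - [[0,0,0.015],[0,0,0],1]
    - [[0,0,0],[0,0,0],1]
    - [[0,0,0],[0,0,0],1]
    - [[0,0,0],[0,0,0],1]

```text
t: 6.72
ee_pos: [628.0, 64.0, 82.6]
orientation: [2.16, 2.279, 0.002]
ft_force: [-0.3, -0.6, -0.9]
width: 25.9
```

```bash
python3 plan.py 626.5 64 60 3.1;python3 - <<'E'
from h import *
snap('side','s4.png');snap('scene','s5.png');crop('s4.png',240,190,340,310,5,'s4b.png');crop('s5.png',210,150,320,250,6,'s5b.png')
E
```

```text
t 6.72 pos [628.   64.   82.6] tooly yaw 3.08 tilt 0.11 F [-0.3 -0.6 -0.9] w 25.9
shift tool mm [ 0.  -1.5 22.6] n 0.5517958536808052
turn rad tool [ 0.002  -0.0001 -0.0004] n 0.01629084006271776
shift in final axes [ 0.  -1.5 22.6]
```

View pics/s4b.png

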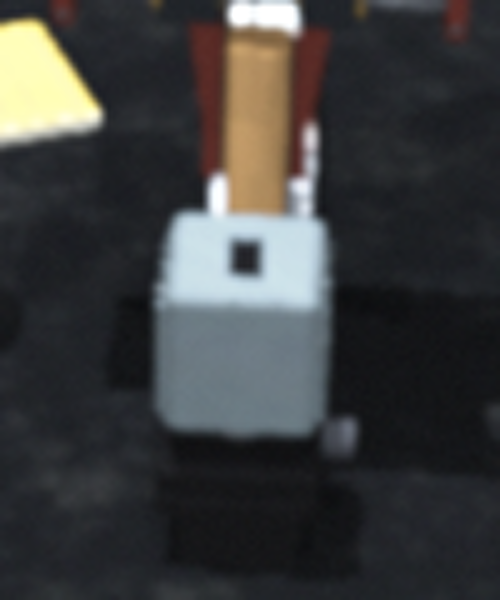

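View pics/s5b.png

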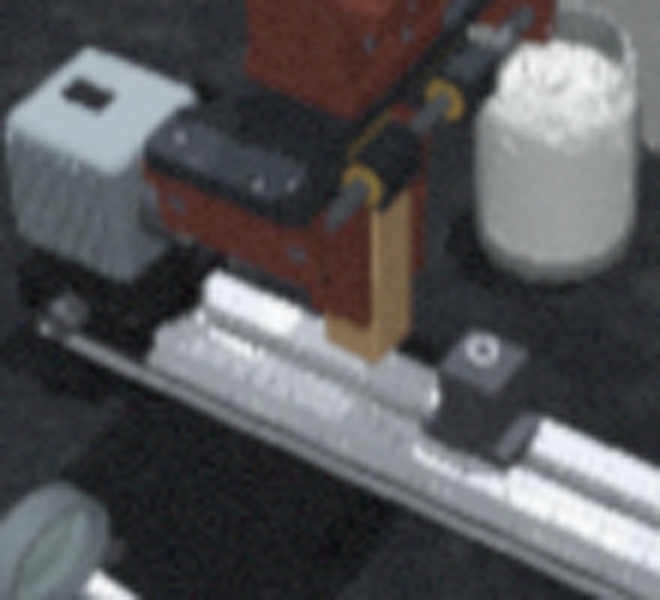

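```bash
python3 - <<'E'
from h import *
c=cam('scene')
P=np.array([[628,64,82],[628,64,162],[628,143,244],[615,64,82],[570,64,160],[540,100,160],[540,28,160],[716,100,160]])
print(((proj(c,P)-[210,150])*6).round())
E
```

```text
[[ 365.  290.]
 [ 362.  130.]
 [ 175. -134.]
 [ 345.  309.]
 [ 265.  223.]
 [ 130.  230.]
 [ 296.  313.]
 [ 419.  -20.]]
```

>>> carry_out:
  rows:
    - [[0,-0.0015,0.012],[0,0,0],1]
    - [[0,0,0.0105],[0,0,0],1]
    - [[0,0,0],[0,0,0],1]
    - [[0,0,0],[0,0,0],1]
    - [[-0.007,0,0],[0,0,0],1]
    - [[-0.007,0,0],[0,0,0],1]
    - [[-0.007,0,0],[0,0,0],1]
    - [[-0.007,0,0],[0,0,0],1]
    - [[-0.007,0,0],[0,0,0],1]

```text
t: 7.57
ee_pos: [627.4, 29.1, 58.6]
orientation: [-2.162, -2.276, -0.003]
ft_force: [-0.6, 10.7, -0.4]
width: 26.2
```

```bash
python3 plan.py 628 30 60 3.1;python3 - <<'E'
from h import *
snap('scene','s6.png');crop('s6.png',230,150,340,250,6,'s6b.png')
E
```

```text
t 7.57 pos [627.4  29.1  58.6] tooly yaw 2.93 tilt 0.17 F [-0.6 10.7 -0.4] w 26.2
shift tool mm [ 0.9  0.6 -1.4] n 0.04267513684314398
turn rad tool [-0.0001 -0.0029 -0.003 ] n 0.0338708656399866
shift in final axes [ 0.9  0.6 -1.4]
```

View pics/s6b.png

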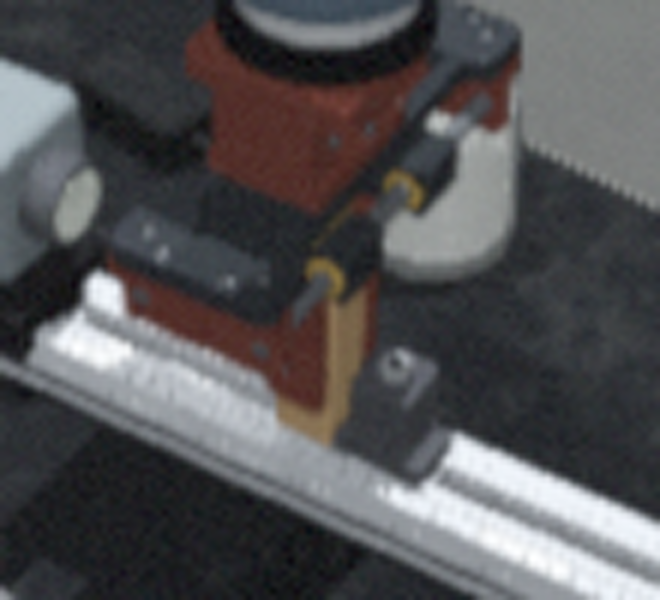

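>>> carry_out:
  rows:
    - [[-0.008,0.0003,-0.001],[0,0,0],1]
    - [[-0.008,0,0],[0,0,0],1]
    - [[-0.008,0,0],[0,0,0],1]
    - [[-0.008,0,0],[0,0,0],1]
    - [[-0.008,0,0],[0,0,0],1]
    - [[-0.008,0,0],[0,0,0],1]
    - [[-0.008,0,0],[0,0,0],1]
    - [[-0.008,0,0],[0,0,0],1]
    - [[-0.008,0,0],[0,0,0],1]
    - [[-0.008,0,0],[0,0,0],1]
    - [[-0.008,0,0],[0,0,0],1]
    - [[-0.008,0,0],[0,0,0],1]

```text
t: 8.62
ee_pos: [632.2, -66.9, 59.3]
orientation: [-2.161, -2.276, -0.001]
ft_force: [0.0, 9.1, -0.6]
width: 25.7
```

```bash
python3 plan.py 638 -152 60 3.1;python3 - <<'E'
from h import *
snap('scene','s7.png');crop('s7.png',260,170,390,280,5.5,'s7b.png')
E
```

```text
t 8.62 pos [632.2 -66.9  59.3] tooly yaw 2.96 tilt 0.18 F [ 0.   9.1 -0.6] w 25.7
shift tool mm [-85.3   1.4  -0.9] n 2.0815892268684393
turn rad tool [-0.0014 -0.0028 -0.0025] n 0.03205511222875119
shift in final axes [-85.3   1.2  -0.7]
```

View pics/s7b.png

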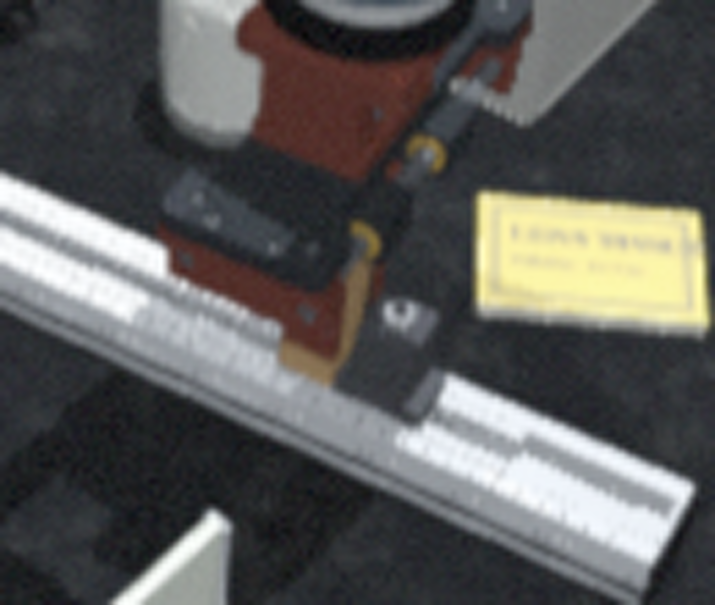

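>>> carry_out:
  rows:
    - [[-0.008,0,0],[0,0,0],1]
    - [[-0.008,0,0],[0,0,0],1]
    - [[-0.008,0,0],[0,0,0],1]
    - [[-0.008,0,0],[0,0,0],1]
    - [[-0.008,0,0],[0,0,0],1]
    - [[-0.007,0,0],[0,0,0],1]
    - [[-0.007,0,0],[0,0,0],1]
    - [[-0.007,0,0],[0,0,0],1]
    - [[-0.007,0,0],[0,0,0],1]
    - [[-0.007,0,0],[0,0,0],1]
    - [[-0.007,0,0],[0,0,0],1]
    - [[-0.003,0,0],[0,0,0],1]

```text
t: 9.67
ee_pos: [637.5, -154.0, 59.6]
orientation: [2.163, 2.278, 0.0]
ft_force: [0.3, 0.8, 0.3]
width: 25.7
```

```bash
python3 plan.py 638 -152 60 3.1;python3 - <<'E'
from h import *
snap('scene','s8.png');crop('s8.png',260,170,390,280,5.5,'s8b.png')
E
```

```text
t 9.67 pos [ 637.5 -154.    59.6] tooly yaw 2.97 tilt 0.03 F [0.3 0.8 0.3] w 25.7
shift tool mm [ 2.   0.6 -0.4] n 0.050711409342323266
turn rad tool [ 0.0004  0.0003 -0.0023] n 0.0187951041074843
shift in final axes [ 2.   0.6 -0.4]
```

View pics/s8b.png

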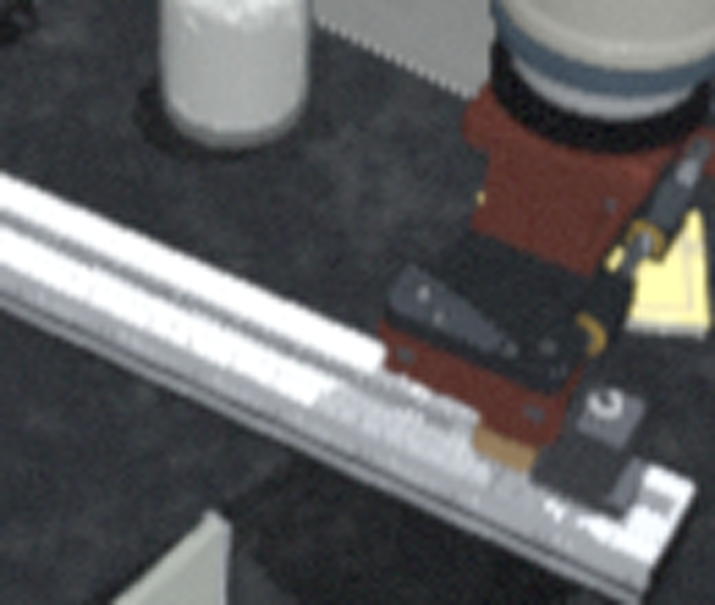

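>>> carry_out:
  rows:
    - [[0.012,0,0],[0,0,0],1]
    - [[0.012,0,-0.01],[0,0,0],1]
    - [[0,0,-0.03],[0,0,0],1]
    - [[0,0,-0.035],[0,0,0],1]
    - [[0,0,-0.035],[0,0,0],1]
    - [[0,0,-0.035],[0,0,0],1]
    - [[0,0,-0.035],[0,0,0],1]
    - [[0,0,0],[0,0,0.12],1]
    - [[0,0,0],[0,0,0],1]

```text
t: 10.47
ee_pos: [637.4, -127.1, 243.2]
orientation: [2.295, 2.139, 0.005]
ft_force: [-0.4, -0.3, -0.4]
width: 26.0
```

```bash
python3 plan.py 463.5 292.5 230 -4
```

```text
t 10.47 pos [ 637.4 -127.1  243.2] tooly yaw -4.02 tilt 0.32 F [-0.4 -0.3 -0.4] w 26.0
shift tool mm [ 406.4 -203.    11.9] n 11.083091651284041
turn rad tool [ 0.0055  0.0006 -0.0003] n 0.044929271450279785
shift in final axes [ 406.4 -202.8   13.2]
```

>>> carry_out:
  rows:
    - [[0.034,-0.017,0],[0,0,0],1]
    - [[0.034,-0.017,0],[0,0,0],1]
    - [[0.034,-0.017,0],[0,0,0],1]
    - [[0.034,-0.017,0],[0,0,0],1]
    - [[0.034,-0.017,0],[0,0,0],1]
    - [[0.034,-0.017,0],[0,0,0],1]
    - [[0.034,-0.017,0],[0,0,0],1]
    - [[0.034,-0.017,0],[0,0,0],1]
    - [[0.034,-0.017,0],[0,0,0],1]
    - [[0.034,-0.017,0],[0,0,0],1]
    - [[0.034,-0.017,0],[0,0,0],1]
    - [[0.032,-0.016,0.012],[0,0,0],1]

```text
t: 11.47
ee_pos: [459.3, 292.8, 228.3]
orientation: [2.29, 2.151, 0.002]
ft_force: [1.2, 0.0, -1.0]
width: 25.6
```

>>> carry_out:
  rows:
    - [[0,0,0],[0,0,0],1]
    - [[0,0,0],[0,0,0],1]
    - [[0,0,0],[0,0,0],1]
    - [[0,0,0],[0,0,0],1]

```text
t: 11.8
ee_pos: [460.8, 289.4, 227.3]
orientation: [2.294, 2.146, -0.001]
ft_force: [-0.7, -0.3, -0.3]
width: 26.0
```

```bash
python3 plan.py 463.5 292.5 32 -4
```

```text
t 11.8 pos [460.8 289.4 227.3] tooly yaw -3.82 tilt 0.05 F [-0.7 -0.3 -0.3] w 26.0
shift tool mm [  3.4   2.6 195.3] n 4.764890806132645
turn rad tool [-0.0006  0.0006  0.0032] n 0.026726586316367634
shift in final axes [  3.2   2.5 195.3]
```

>>> carry_out:
  rows:
    - [[0.0034,0.0026,0.02],[0,0,0],1]
    - [[0,0,0.027],[0,0,0],1]
    - [[0,0,0.027],[0,0,0],1]
    - [[0,0,0.027],[0,0,0],1]
    - [[0,0,0.027],[0,0,0],1]
    - [[0,0,0.027],[0,0,0],1]
    - [[0,0,0.02],[0,0,0],1]
    - [[0,0,0.012],[0,0,0],1]
    - [[0,0,0],[0,0,0],1]
    - [[0,0,0],[0,0,0],1]

```text
t: 12.63
ee_pos: [464.1, 292.7, 40.6]
orientation: [-2.296, -2.144, 0.001]
ft_force: [0.4, 0.0, -0.8]
width: 25.7
```

```bash
python3 plan.py 463.5 292.5 31.5 -4
```

```text
t 12.63 pos [464.1 292.7  40.6] tooly yaw -3.91 tilt 0.04 F [ 0.4  0.  -0.8] w 25.7
shift tool mm [-0.2 -0.6  9.1] n 0.22289530271013053
turn rad tool [-0.0005  0.0004  0.0016] n 0.01373863711860485
shift in final axes [-0.2 -0.6  9.1]
```

>>> carry_out:
  rows:
    - [[0,0,0.006],[0,0,0],1]
    - [[0,0,0.0025],[0,0,0],1]
    - [[0,0,0],[0,0,0],1]
    - [[0,0,0],[0,0,0],1]
    - [[0,0,0],[0,0,0],0]
    - [[0,0,0],[0,0,0],0]
    - [[0,0,0],[0,0,0],0]
    - [[0,0,0],[0,0,0],0]
    - [[0,0,0],[0,0,0],0]
    - [[0,0,0],[0,0,0],0]
    - [[0,0,0],[0,0,0],0]

```text
t: 13.55
ee_pos: [463.7, 293.3, 32.0]
orientation: [2.295, 2.145, -0.0]
ft_force: [0.1, -0.9, 0.5]
width: 69.2
```

>>> carry_out:
  rows:
    - [[0,0,-0.02],[0,0,0],0]
    - [[0,0,-0.035],[0,0,0],0]
    - [[0,0,-0.04],[0,0,0],0]
    - [[0,0,-0.04],[0,0,0],0]
    - [[0,0,-0.04],[0,0,0],0]
    - [[-0.04,0,-0.02],[0,0,0],0]
    - [[-0.04,0,-0.02],[0,0,0],0]
    - [[0,0,0],[0,0,-0.12],0]
    - [[0,0,0],[0,0,0],0]

```text
t: 14.3
ee_pos: [459.2, 217.8, 245.8]
orientation: [2.159, 2.281, 0.004]
ft_force: [0.2, 0.0, -0.1]
width: 87.4
```

```bash
python3 plan.py 638 -150 240 3; python3 - <<'E'
from h import *
import pickle
c=cam('wrist'); pickle.dump(c,open('w9.pkl','wb')); snap('wrist','w9.png'); crop('w9.png',0,0,560,420,1.4,'w9b.png')
E
```

```text
t 14.3 pos [459.2 217.8 245.8] tooly yaw 3.13 tilt 0.16 F [ 0.2  0.  -0.1] w 87.4
shift tool mm [-377.1  158.5    5.9] n 9.977011841375647
turn rad tool [ 0.0026 -0.0009  0.0023] n 0.028867218612717738
shift in final axes [-376.7  159.3    5.8]
```

View pics/w9b.png

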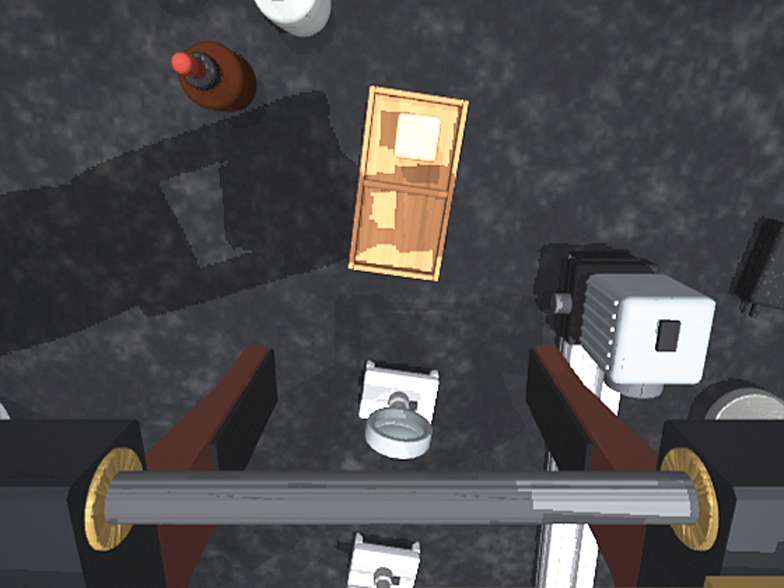

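>>> carry_out:
  rows:
    - [[-0.039,0.0113,0],[0,0,0],0]
    - [[-0.039,0.0113,0],[0,0,0],0]
    - [[-0.039,0.0113,0],[0,0,0],0]
    - [[-0.039,0.0113,0],[0,0,0],0]
    - [[-0.039,0.0113,0],[0,0,0],0]
    - [[-0.039,0.0113,0],[0,0,0],0]
    - [[-0.039,0.0113,0],[0,0,0],0]
    - [[-0.039,0.0113,0],[0,0,0],0]
    - [[-0.039,0.0113,0],[0,0,0],0]
    - [[-0.039,0.0113,0],[0,0,0],0]
    - [[-0.039,0.0113,0],[0,0,0],0]
    - [[-0.039,0.0113,0],[0,0,0],0]

```text
t: 15.35
ee_pos: [619.5, -242.2, 242.7]
orientation: [-2.164, -2.275, 0.001]
ft_force: [0.2, 0.2, 0.1]
width: 87.7
```

>>> carry_out:
  rows:
    - [[-0.039,0.0113,0],[0,0,0],0]
    - [[-0.039,0.0113,0],[0,0,0],0]
    - [[0,0,0],[0,0,0],0]
    - [[0,0,0],[0,0,0],0]
    - [[0,0,0],[0,0,0],0]

```text
t: 15.77
ee_pos: [645.3, -316.8, 242.5]
orientation: [-2.162, -2.275, 0.001]
ft_force: [0.3, 0.3, 0.8]
width: 87.8
```

```bash
python3 plan.py 638 -150 240 3; python3 - <<'E'
from h import *
import pickle
c=cam('wrist'); pickle.dump(c,open('w10.pkl','wb')); snap('wrist','w10.png'); crop('w10.png',0,0,560,420,1.4,'w10b.png')
E
```

```text
t 15.77 pos [ 645.3 -316.8  242.5] tooly yaw 2.92 tilt 0.17 F [0.3 0.3 0.8] w 87.8
shift tool mm [166.9   1.2   2.8] n 4.072358291469019
turn rad tool [-0.0023 -0.0018 -0.0013] n 0.02572918928044281
shift in final axes [166.9   1.4   2.5]
```

View pics/w10b.png

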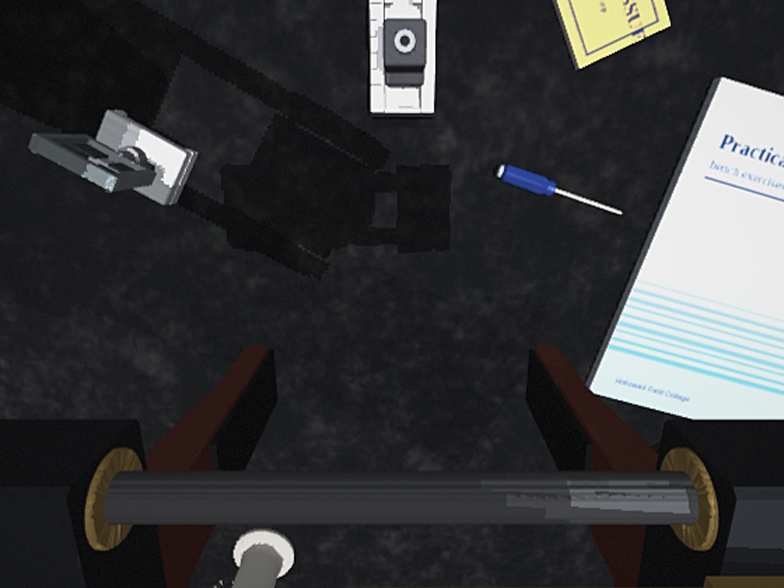

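```bash
python3 - <<'E'
from h import *
crop('w10.png',10,60,150,160,5.5,'w10c.png')
crop('w10.png',250,0,330,95,6,'w10d.png')
E
```

```text
(no output)
```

View pics/w10c.png

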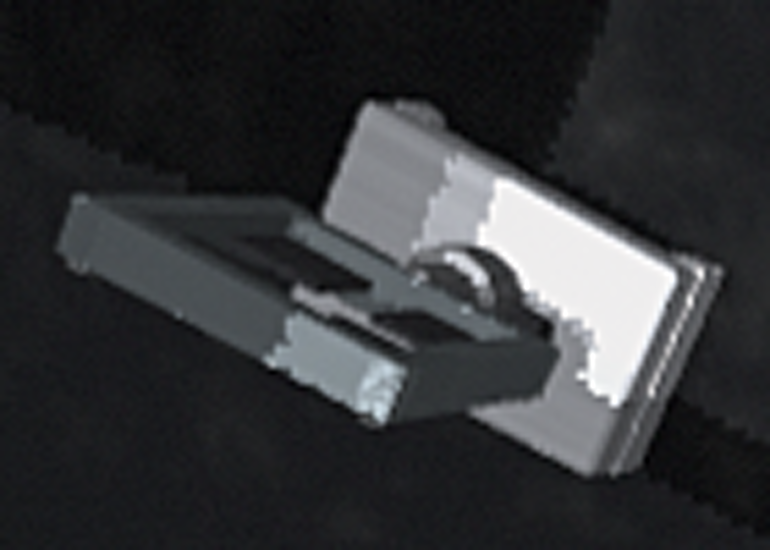

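View pics/w10d.png

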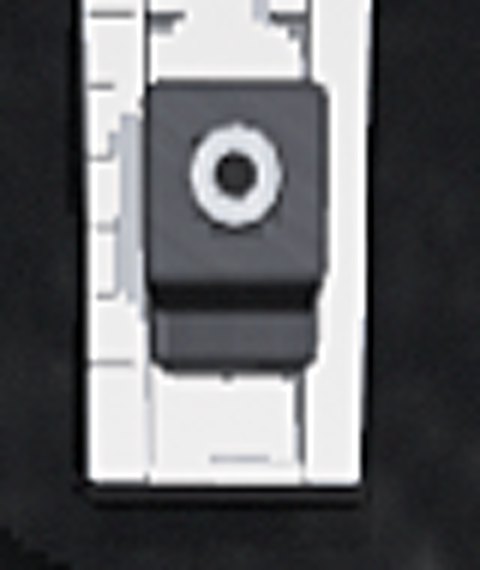

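```bash
python3 - <<'E'
from m2 import *
use('w10.pkl')
f('end',[(85,485),(363,485)],(250,0),6,30)
f('stop',[(146,80),(328,82),(320,285),(150,283)],(250,0),6,75)
w=f('slide',[(372,103),(682,268),(600,475)],(10,60),5.5,22); print((w[0]+w[2])/2)
f('slidetop',[(70,265),(380,425),(405,362),(85,198)],(10,60),5.5,96)
use('w1.pkl')
f('lampfront',[(615,330),(670,330)],(0,0),1.4,90)
E
```

```text
end
[[617.9, -221.8, 30.0], [663.0, -219.5, 30.0]] mean [ 640.4 -220.6   30. ] dir [2.9] [45.1]
stop
[[627.3, -171.4, 75.0], [652.1, -170.4, 75.0], [652.6, -195.8, 75.0], [628.9, -196.8, 75.0]] mean [ 640.2 -183.6   75. ] dir [2.3, -88.8, -177.7] [24.8, 25.5, 23.7]
slide
[[432.2, -228.8, 22.0], [486.2, -254.8, 22.0], [467.9, -293.8, 22.0]] mean [ 462.1 -259.1   22. ] dir [-25.8, -115.1] [59.9, 43.0]
[ 450.05703478 -261.26208015   22.        ]
slidetop
[[425.0, -255.9, 96.0], [468.6, -277.2, 96.0], [473.4, -267.6, 96.0], [428.7, -246.1, 96.0]] mean [ 448.9 -261.7   96. ] dir [-26.1, 63.4, 154.3] [48.5, 10.8, 49.5]
lampfront
[[605.3, 138.5, 90.0], [643.5, 135.2, 90.0]] mean [624.4 136.9  90. ] dir [-4.9] [38.3]
```

```bash
python3 plan.py 639.3 -185 47 3
```

```text
t 15.82 pos [ 645.3 -316.3  243. ] tooly yaw 3.0 tilt 0.14 F [0.2 0.1 0.5] w 87.7
shift tool mm [131.1   1.3 196.2] n 5.755319007375905
turn rad tool [-0.0019 -0.0015 -0.    ] n 0.01950252392045325
shift in final axes [131.4   0.9 196. ]
```

>>> carry_out:
  rows:
    - [[0.033,0.001,0],[0,0,0],0]
    - [[0.033,0,0],[0,0,0],0]
    - [[0.033,0,0],[0,0,0],0]
    - [[0.0325,0,0],[0,0,0],0]
    - [[0,0,0.024],[0,0,0],0]
    - [[0,0,0.024],[0,0,0],0]
    - [[0,0,0.024],[0,0,0],0]
    - [[0,0,0.024],[0,0,0],0]
    - [[0,0,0.024],[0,0,0],0]
    - [[0,0,0.024],[0,0,0],0]
    - [[0,0,0.015],[0,0,0],0]
    - [[0,0,0],[0,0,0],0]

```text
t: 16.82
ee_pos: [636.8, -183.9, 81.9]
orientation: [-2.157, -2.276, 0.004]
ft_force: [0.2, 0.3, 0.0]
width: 87.8
```

```bash
python3 plan.py 639.3 -185 47 3
```

```text
t 16.82 pos [ 636.8 -183.9   81.9] tooly yaw 3.08 tilt 0.37 F [0.2 0.3 0. ] w 87.8
shift tool mm [-1.3  2.6 34.8] n 0.8529433209487359
turn rad tool [-0.0061 -0.0024  0.0014] n 0.053926847496215256
shift in final axes [-1.2  2.4 34.9]
```

>>> carry_out:
  rows:
    - [[-0.0012,0.0015,0.015],[0,0,0],0]
    - [[0,0,0.015],[0,0,0],0]
    - [[0,0,0.005],[0,0,0],0]
    - [[0,0,0],[0,0,0],0]
    - [[0,0,0],[0,0,0],0]

```text
t: 17.23
ee_pos: [641.1, -187.6, 50.2]
orientation: [-2.162, -2.279, 0.0]
ft_force: [0.2, -0.3, -0.3]
width: 87.8
```

```bash
python3 plan.py 639.3 -185 47 3;  python3 - <<'E'
from h import *
snap('wrist','w11.png'); snap('scene','s11.png');crop('s11.png',300,190,410,290,6,'s11b.png')
E
```

```text
t 17.23 pos [ 641.1 -187.6   50.2] tooly yaw 3.02 tilt 0.02 F [ 0.2 -0.3 -0.3] w 87.8
shift tool mm [ 2.6 -1.6  3.2] n 0.10906027288360617
turn rad tool [-0.0003 -0.0001  0.0003] n 0.003748665612033409
shift in final axes [ 2.6 -1.6  3.2]
```

View pics/w11.png

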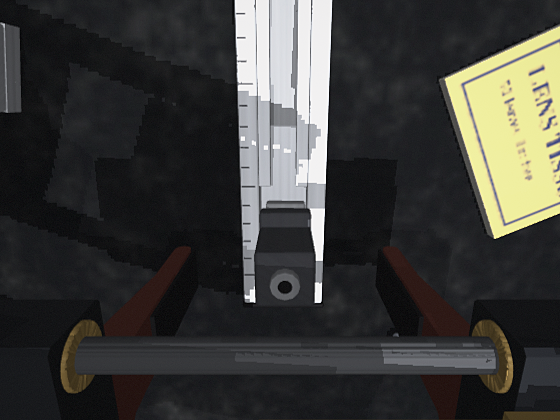

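View pics/s11b.png

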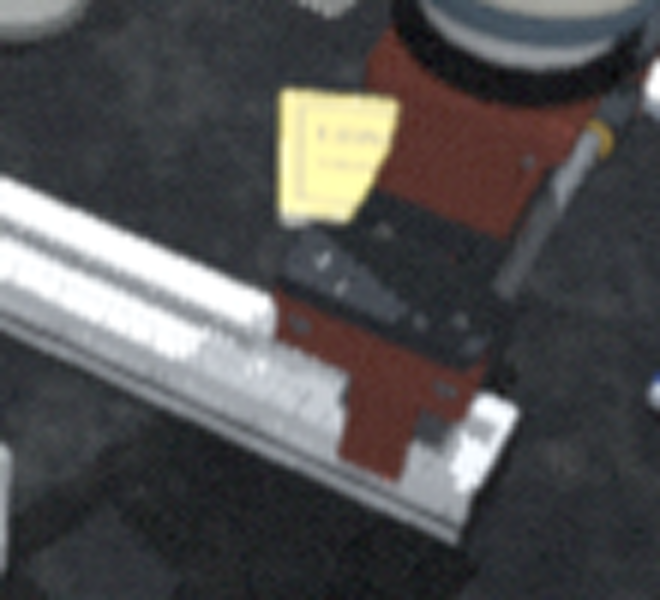

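```bash
python3 - <<'E'
from h import *
print(unproj(cam('wrist'),[(285,287)],78))
E
```

```text
[[ 640.63437365 -184.21890174   78.        ]]
```

>>> carry_out:
  rows:
    - [[0.003,-0.0005,0.002],[0,0,0],0]
    - [[0,0,0],[0,0,0],1]
    - [[0,0,0],[0,0,0],1]
    - [[0,0,0],[0,0,0],1]
    - [[0,0,0],[0,0,0],1]
    - [[0,0,0],[0,0,0],1]
    - [[0,0,0],[0,0,0],1]
    - [[0,0,0],[0,0,0],1]
    - [[0,0,0],[0,0,0],1]
    - [[0,0,0],[0,0,0],1]
    - [[0,0,0],[0,0,0],1]
    - [[0,0,0],[0,0,0],1]

```text
t: 18.33
ee_pos: [640.4, -184.7, 48.3]
orientation: [-2.162, -2.279, 0.0]
ft_force: [-1.4, 0.4, 0.1]
width: 25.9
```

>>> carry_out:
  rows:
    - [[0,0,0],[0,0,0],1]
    - [[0,0,0],[0,0,0],1]
    - [[0,0,-0.006],[0,0,0],1]
    - [[0,0,-0.01],[0,0,0],1]
    - [[0,0,-0.01],[0,0,0],1]

```text
t: 18.75
ee_pos: [640.3, -184.6, 75.0]
orientation: [-2.162, -2.279, 0.0]
ft_force: [0.5, -0.8, -1.7]
width: 25.9
```

```bash
python3 plan.py 639.3 -185 230 3
```

```text
t 18.75 pos [ 640.3 -184.6   75. ] tooly yaw 3.02 tilt 0.04 F [ 0.5 -0.8 -1.7] w 25.9
shift tool mm [  -0.3   -1.1 -155. ] n 3.781651968611762
turn rad tool [-0.0006 -0.0002  0.0004] n 0.005970240184827023
shift in final axes [  -0.3   -1.  -155. ]
```

>>> carry_out:
  rows:
    - [[0,0,-0.02],[0,0,0],1]
    - [[0,0,-0.03],[0,0,0],1]
    - [[0,0,-0.03],[0,0,0],1]
    - [[0,0,-0.03],[0,0,0],1]
    - [[0,0,-0.03],[0,0,0],1]
    - [[0,0,0],[0,0,0.12],1]
    - [[0,0,0],[0,0,0],1]
    - [[0,0,0],[0,0,0],1]

```text
t: 19.42
ee_pos: [640.2, -184.6, 215.2]
orientation: [2.291, 2.148, 0.001]
ft_force: [-0.1, 0.2, -2.4]
width: 26.1
```

```bash
python3 plan.py 458 227.5 200 -5; python3 - <<'E'
from h import *
snap('scene','s12.png')
E
```

```text
t 19.42 pos [ 640.2 -184.6  215.2] tooly yaw -3.69 tilt 0.04 F [-0.1  0.2 -2.4] w 26.1
shift tool mm [ 399.6 -208.4   14.9] n 10.997037021088333
turn rad tool [0.0007 0.0002 0.0229] n 0.18507755388978986
shift in final axes [ 394.7 -217.5   15.2]
```

View pics/s12.png

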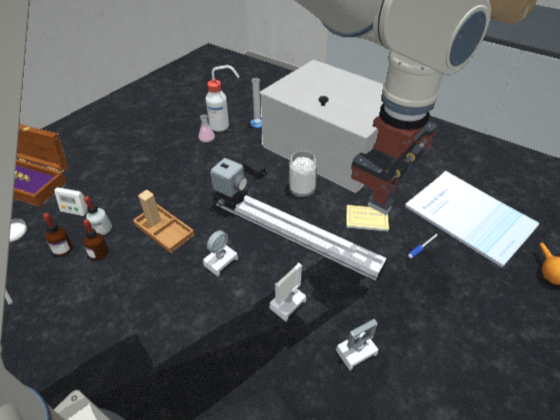

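Scene shows the stop held above the rail at (378,205) and the slot opening empty. Moving to the tray.

>>> carry_out:
  rows:
    - [[0.033,-0.0174,0],[0,0,0],1]
    - [[0.033,-0.0174,0],[0,0,0],1]
    - [[0.033,-0.0174,0],[0,0,0],1]
    - [[0.033,-0.0174,0],[0,0,0],1]
    - [[0.033,-0.0174,0],[0,0,0],1]
    - [[0.033,-0.0174,0],[0,0,0],1]
    - [[0.033,-0.0174,0],[0,0,0],1]
    - [[0.033,-0.0174,0],[0,0,0],1]
    - [[0.033,-0.0174,0],[0,0,0],1]
    - [[0.033,-0.0174,0],[0,0,0],1]
    - [[0.033,-0.0174,0],[0,0,0],1]
    - [[0.033,-0.0174,0],[0,0,0.023],1]

```text
t: 20.47
ee_pos: [456.9, 225.5, 213.3]
orientation: [-2.316, -2.122, 0.003]
ft_force: [0.6, -0.4, -1.4]
width: 25.6
```

>>> carry_out:
  rows:
    - [[0,0,0.015],[0,0,0],1]
    - [[0,0,0.024],[0,0,0],1]
    - [[0,0,0.024],[0,0,0],1]
    - [[0,0,0.024],[0,0,0],1]
    - [[0,0,0.024],[0,0,0],1]
    - [[0,0,0],[0,0,0],1]
    - [[0,0,0],[0,0,0],1]
    - [[0,0,0],[0,0,0],1]

```text
t: 21.13
ee_pos: [459.0, 224.5, 103.8]
orientation: [-2.318, -2.12, 0.0]
ft_force: [0.5, -0.2, -0.2]
width: 26.2
```

```bash
python3 plan.py 458 227.5 36 -5
```

```text
t 21.13 pos [459.  224.5 103.8] tooly yaw -5.12 tilt 0.01 F [ 0.5 -0.2 -0.2] w 26.2
shift tool mm [ 2.9 -1.2 67.8] n 1.6545733884845715
turn rad tool [-0.0001  0.0001 -0.0021] n 0.017083677172925152
shift in final axes [ 2.9 -1.2 67.8]
```

>>> carry_out:
  rows:
    - [[0.003,-0.0012,0.02],[0,0,0],1]
    - [[0,0,0.02],[0,0,0],1]
    - [[0,0,0.017],[0,0,0],1]
    - [[0,0,0.007],[0,0,0],1]
    - [[0,0,0.003],[0,0,0],1]
    - [[0,0,0],[0,0,0],1]
    - [[0,0,0],[0,0,0],1]
    - [[0,0,0],[0,0,0],1]

```text
t: 21.8
ee_pos: [458.7, 227.9, 37.4]
orientation: [2.319, 2.118, 0.003]
ft_force: [-0.4, -1.0, -1.8]
width: 25.8
```

```bash
python3 plan.py 458 227.5 35 -5; python3 - <<'E'
from h import *
snap('scene','s13.png');crop('s13.png',110,160,230,260,6,'s13b.png')
E
```

```text
t 21.8 pos [458.7 227.9  37.4] tooly yaw -5.18 tilt 0.11 F [-0.4 -1.  -1.8] w 25.8
shift tool mm [-0.4 -0.6  2.4] n 0.062245671149675635
turn rad tool [ 0.0017 -0.001  -0.0031] n 0.02926936011033358
shift in final axes [-0.4 -0.6  2.4]
```

View pics/s13b.png

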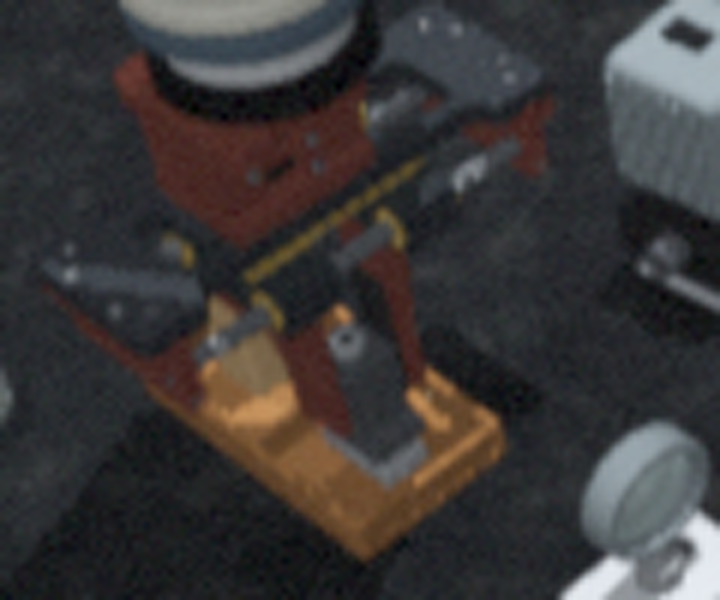

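>>> carry_out:
  rows:
    - [[0,0,0.002],[0,0,0],1]
    - [[0,0,0],[0,0,0],1]
    - [[0,0,0],[0,0,0],1]
    - [[0,0,0],[0,0,0],0]
    - [[0,0,0],[0,0,0],0]
    - [[0,0,0],[0,0,0],0]
    - [[0,0,0],[0,0,0],0]
    - [[0,0,0],[0,0,0],0]
    - [[0,0,0],[0,0,0],0]

```text
t: 22.6
ee_pos: [457.8, 227.5, 34.2]
orientation: [-2.319, -2.119, 0.0]
ft_force: [0.2, -0.4, -0.5]
width: 62.0
```

>>> carry_out:
  rows:
    - [[0,0,0],[0,0,0],0]
    - [[0,0,-0.02],[0,0,0],0]
    - [[0,0,-0.035],[0,0,0],0]
    - [[0,0,-0.035],[0,0,0],0]
    - [[0,0,-0.035],[0,0,0],0]
    - [[-0.04,0,-0.035],[0,0,0],0]
    - [[-0.04,0,-0.035],[0,0,0],0]
    - [[-0.04,0,0],[0,0,0],0]
    - [[-0.04,0,0],[0,0,0],0]
    - [[0,0,0],[0,0,0],0]
    - [[0,0,0],[0,0,0],0]

```text
t: 23.52
ee_pos: [444.8, 83.8, 214.4]
orientation: [2.323, 2.114, 0.001]
ft_force: [-0.0, 1.0, 0.8]
width: 87.9
```

```bash
python3 plan.py 455 80 240 -5; python3 - <<'E'
from h import *
import pickle
c=cam('wrist'); pickle.dump(c,open('w14.pkl','wb')); snap('wrist','w14.png'); crop('w14.png',0,0,560,420,1.4,'w14b.png')
E
```

```text
t 23.52 pos [444.8  83.8 214.4] tooly yaw -5.4 tilt 0.02 F [-0.   1.   0.8] w 87.9
shift tool mm [ -2.8  10.6 -25.6] n 0.6779653158214035
turn rad tool [ 0.0004 -0.0002 -0.0069] n 0.05610063248805693
shift in final axes [ -2.9  10.5 -25.6]
```

View pics/w14b.png

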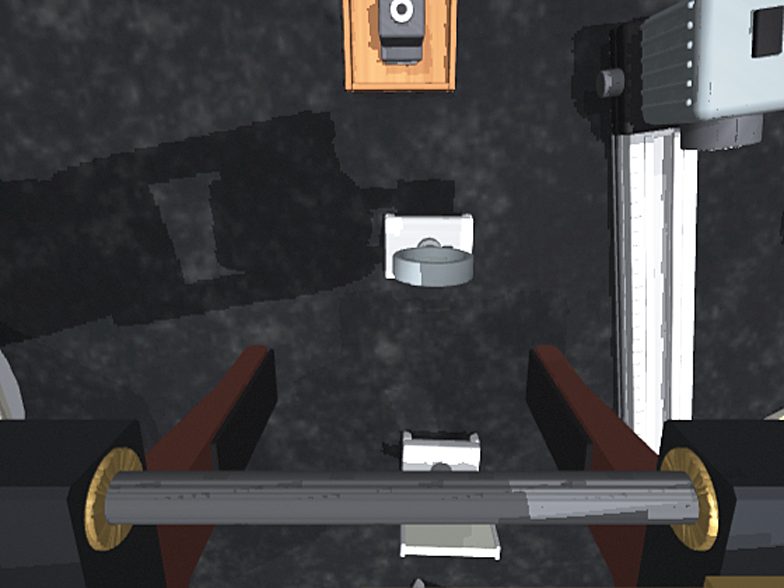

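```bash
python3 - <<'E'
from m2 import *
crop('w14.png',255,140,355,215,7,'w14c.png')
crop('w14.png',255,300,375,405,6,'w14d.png')
E
```

```text
(no output)
```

View pics/w14c.png

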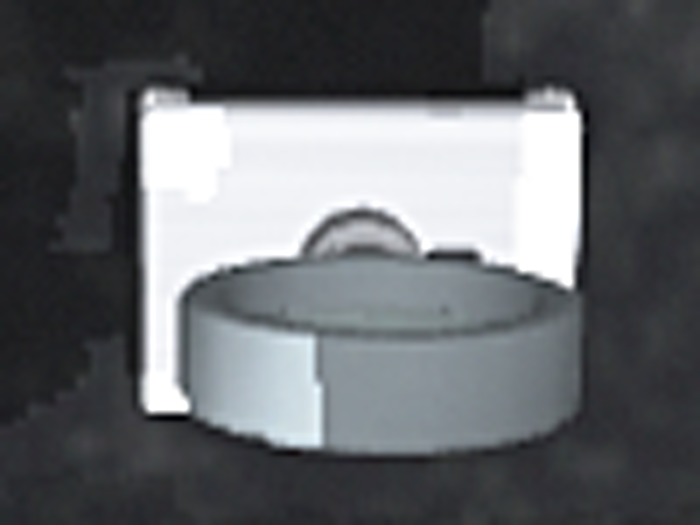

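View pics/w14d.png

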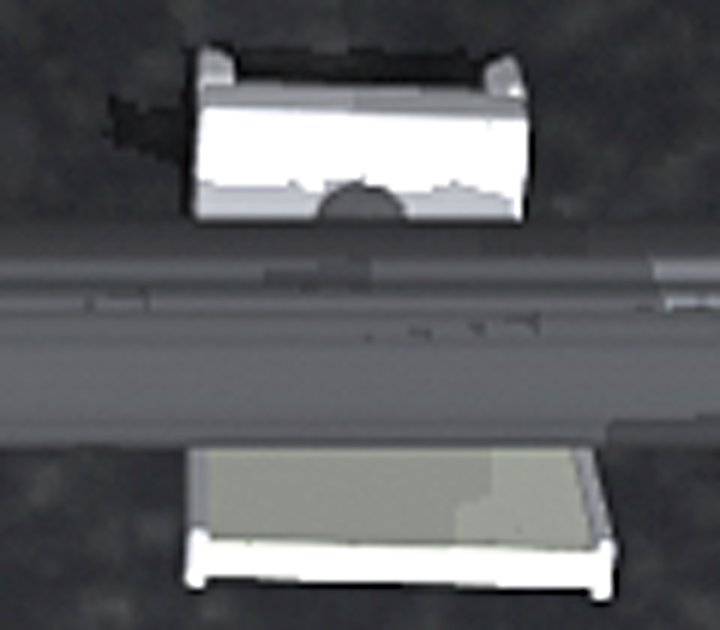

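```bash
python3 - <<'E'
from m2 import *
use('w14.pkl')
w=f('lens',[(145,103),(577,103),(148,412)],(255,140),7,22); print((w[1]+w[2])/2)
f('lens ring top',[(380,330),(380,453)],(255,140),7,95)
f('lens ring sides',[(183,335),(581,335)],(255,140),7,70)
f('screentop',[(190,537),(610,547),(605,592),(190,580)],(255,300),6,107)
f('screensad',[(195,103),(527,108)],(255,300),6,22)
E
```

```text
lens
[[436.6, 111.7, 22.0], [496.6, 105.9, 22.0], [432.5, 67.3, 22.0]] mean [455.2  95.   22. ] dir [-5.5, -148.9] [60.2, 74.9]
[464.50337465  86.60271752  22.        ]
lens ring top
[[463.7, 93.8, 95.0], [462.5, 79.4, 95.0]] mean [463.1  86.6  95. ] dir [-94.4] [14.5]
lens ring sides
[[440.4, 89.5, 70.0], [489.4, 84.8, 70.0]] mean [464.9  87.1  70. ] dir [-5.5] [49.2]
screentop
[[428.1, -89.8, 107.0], [491.5, -97.8, 107.0], [490.4, -106.2, 107.0], [427.3, -97.8, 107.0]] mean [459.3 -97.9 107. ] dir [-7.2, -97.5, 172.4] [63.9, 8.5, 63.6]
screensad
[[430.9, -70.3, 22.0], [492.5, -77.3, 22.0]] mean [461.7 -73.8  22. ] dir [-6.5] [62.0]
```

```bash
python3 plan.py 464.7 86.8 51 -5.5
```

```text
t 23.57 pos [445.1  84.9 214.3] tooly yaw -5.31 tilt 0.03 F [-0.7 -0.1  0.7] w 88.0
shift tool mm [  3.6  19.3 163.3] n 4.0124296852940065
turn rad tool [ 0.0003 -0.0004  0.0034] n 0.027421906154443055
shift in final axes [  3.7  19.4 163.3]
```

>>> carry_out:
  rows:
    - [[0.0037,0.0195,0],[0,0,0.003],0]
    - [[0,0,0.02],[0,0,0],0]
    - [[0,0,0.024],[0,0,0],0]
    - [[0,0,0.024],[0,0,0],0]
    - [[0,0,0.024],[0,0,0],0]
    - [[0,0,0],[0,0,0],0]
    - [[0,0,0],[0,0,0],0]
    - [[0,0,0],[0,0,0],0]
    - [[0,0,0],[0,0,0],0]

```text
t: 24.32
ee_pos: [465.8, 88.0, 123.4]
orientation: [2.321, 2.116, 0.003]
ft_force: [0.5, 0.3, 0.3]
width: 88.3
```

```bash
python3 plan.py 464.7 86.8 51 -5.5;  python3 - <<'E'
from h import *
snap('wrist','w15.png')
E
```

```text
t 24.32 pos [465.8  88.  123.4] tooly yaw -5.3 tilt 0.13 F [0.5 0.3 0.3] w 88.3
shift tool mm [-1.4 -1.1 72.4] n 1.7675073037362035
turn rad tool [ 0.0021 -0.0006  0.0035] n 0.0333985111095077
shift in final axes [-1.3 -0.9 72.4]
```

View pics/w15.png

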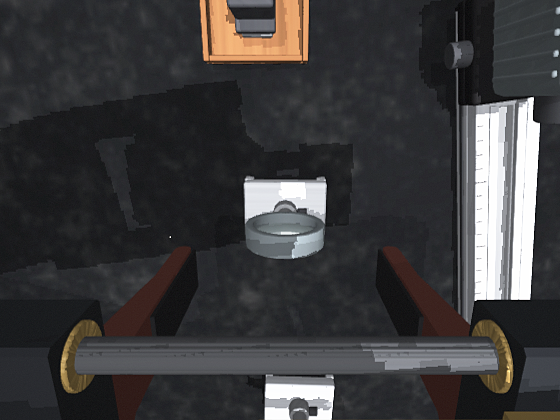

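>>> carry_out:
  rows:
    - [[-0.0013,-0.0009,0.02],[0,0,0.003],0]
    - [[0,0,0.022],[0,0,0],0]
    - [[0,0,0.02],[0,0,0],0]
    - [[0,0,0.01],[0,0,0],0]
    - [[0,0,0],[0,0,0],0]
    - [[0,0,0],[0,0,0],1]
    - [[0,0,0],[0,0,0],1]
    - [[0,0,0],[0,0,0],1]
    - [[0,0,0],[0,0,0],1]
    - [[0,0,0],[0,0,0],1]
    - [[0,0,0],[0,0,0],1]
    - [[0,0,0],[0,0,0],1]

```text
t: 25.37
ee_pos: [464.0, 86.2, 50.5]
orientation: [2.325, 2.112, 0.001]
ft_force: [0.3, -0.6, 3.2]
width: 48.6
```

>>> carry_out:
  rows:
    - [[0,0,0],[0,0,0],1]
    - [[0,0,0],[0,0,0],1]
    - [[0,0,0],[0,0,0],1]

```text
t: 25.62
ee_pos: [464.1, 86.2, 50.5]
orientation: [2.326, 2.112, 0.001]
ft_force: [-0.7, -0.2, 6.4]
width: 48.4
```

```bash
python3 plan.py 464.7 86.8 51 -5.5;  python3 - <<'E'
from h import *
snap('wrist','w16.png')
E
```

```text
t 25.62 pos [464.1  86.2  50.5] tooly yaw -5.52 tilt 0.04 F [-0.7 -0.2  6.4] w 48.4
shift tool mm [ 0.7  0.6 -0.5] n 0.02495585770310912
turn rad tool [ 0.0006 -0.0002 -0.0003] n 0.0056105380708358285
shift in final axes [ 0.7  0.6 -0.5]
```

View pics/w16.png

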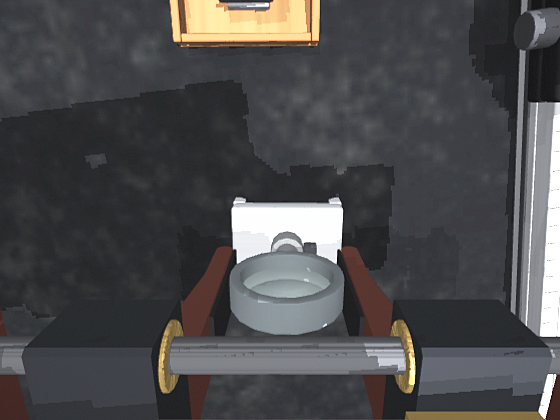

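>>> carry_out:
  rows:
    - [[0,0,-0.005],[0,0,0],1]
    - [[0,0,-0.01],[0,0,0],1]
    - [[0,0,-0.01],[0,0,0],1]
    - [[0,0,-0.01],[0,0,0],1]
    - [[0,0,0],[0,0,0],1]
    - [[0,0,0],[0,0,0],1]

```text
t: 26.17
ee_pos: [464.3, 86.2, 86.2]
orientation: [2.325, 2.111, 0.003]
ft_force: [-0.6, -0.2, -2.0]
width: 48.4
```

```bash
python3 plan.py 464.7 86.8 51 -5.5;  python3 - <<'E'
from h import *
snap('wrist','w17.png'); snap('scene','s17.png');crop('s17.png',170,170,290,290,5,'s17b.png')
E
```

```text
t 26.17 pos [464.3  86.2  86.2] tooly yaw -5.51 tilt 0.12 F [-0.6 -0.2 -2. ] w 48.4
shift tool mm [ 0.6  0.2 35.2] n 0.8584794813965162
turn rad tool [ 0.0021 -0.0005 -0.0003] n 0.017543092627638267
shift in final axes [ 0.6  0.3 35.2]
```

View pics/w17.png

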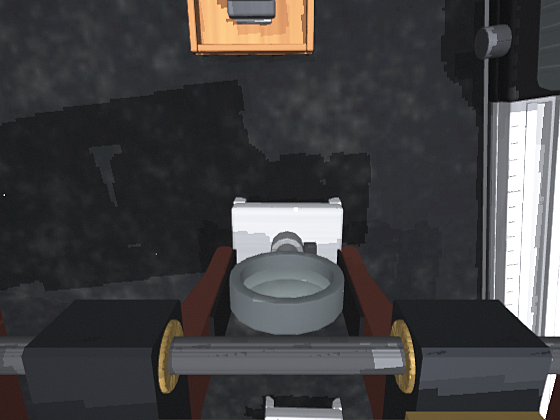

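View pics/s17b.png

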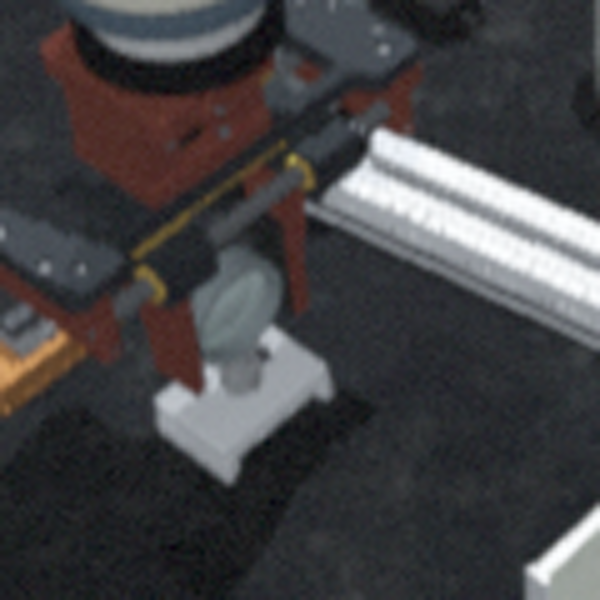

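>>> carry_out:
  rows:
    - [[0,0,-0.02],[0,0,-0.074],1]
    - [[0,0,-0.03],[0,0,-0.074],1]
    - [[0,0,0],[0,0,0],1]
    - [[0,0,0],[0,0,0],1]

```text
t: 26.6
ee_pos: [464.5, 86.2, 135.9]
orientation: [2.163, 2.276, 0.003]
ft_force: [-0.1, 0.2, -2.7]
width: 48.6
```

```bash
python3 plan.py 631.1 -31.9 130 3
```

```text
t 26.6 pos [464.5  86.2 135.9] tooly yaw 2.92 tilt 0.15 F [-0.1  0.2 -2.7] w 48.6
shift tool mm [-126.5  160.3    6.3] n 4.983255461038234
turn rad tool [ 0.0025 -0.0003 -0.0015] n 0.02371252686675199
shift in final axes [-126.7  160.2    5.9]
```

>>> carry_out:
  rows:
    - [[-0.021,0.0267,0],[0,0,0],1]
    - [[-0.021,0.0267,0],[0,0,0],1]
    - [[-0.021,0.0267,0],[0,0,0],1]
    - [[-0.021,0.0267,0],[0,0,0],1]
    - [[-0.021,0.0267,0],[0,0,0],1]
    - [[-0.021,0.0267,0],[0,0,0],1]
    - [[0,0,0],[0,0,0],1]
    - [[0,0,0],[0,0,0],1]
    - [[0,0,0],[0,0,0],1]

```text
t: 27.35
ee_pos: [628.4, -31.2, 133.2]
orientation: [-2.162, -2.275, 0.004]
ft_force: [-1.0, -0.0, -1.4]
width: 48.1
```

```bash
python3 plan.py 631.1 -31.9 90 3;  python3 - <<'E'
from h import *
import pickle
pickle.dump(cam('wrist'),open('w18.pkl','wb'))
snap('wrist','w18.png')
E
```

```text
t 27.35 pos [628.4 -31.2 133.2] tooly yaw 2.9 tilt 0.22 F [-1.  -0.  -1.4] w 48.1
shift tool mm [-0.8  2.8 43.1] n 1.0547657484772328
turn rad tool [-0.0038 -0.0006 -0.0017] n 0.03416306652660565
shift in final axes [-0.8  2.6 43.2]
```

View pics/w18.png

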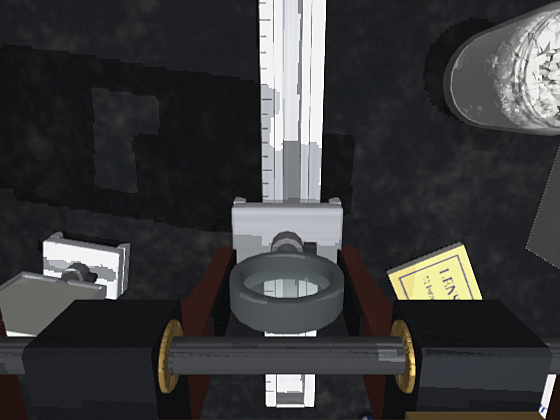

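```bash
python3 - <<'E'
from m2 import *
use('w18.pkl')
w=f('rail',[(261,100),(325,100)],(0,0),1,30)
w=f('rail',[(261.5,180),(323.5,180)],(0,0),1,30)
w=f('rail',[(265,405),(314,405)],(0,0),1,30)
w=f('sad',[(232,206),(343,206)],(0,0),1,105)
E
```

```text
rail
[[606.0, 46.0, 30.0], [650.7, 48.2, 30.0]] mean [628.3  47.1  30. ] dir [2.9] [44.8]
rail
[[608.0, -11.1, 30.0], [654.1, -8.8, 30.0]] mean [631.1  -9.9  30. ] dir [2.9] [46.2]
rail
[[617.4, -219.7, 30.0], [661.9, -217.3, 30.0]] mean [ 639.7 -218.5   30. ] dir [3.0] [44.6]
sad
[[597.1, -9.9, 105.0], [657.6, -6.9, 105.0]] mean [627.3  -8.4 105. ] dir [2.9] [60.6]
```

>>> carry_out:
  rows:
    - [[-0.0008,0.003,0.01],[0,0,0],1]
    - [[0,0,0.018],[0,0,0],1]
    - [[0,0,0.01],[0,0,0],1]
    - [[0,0,0],[0,0,0],1]
    - [[0,0,0],[0,0,0],1]

```text
t: 27.82
ee_pos: [632.2, -31.6, 96.3]
orientation: [-2.161, -2.277, 0.002]
ft_force: [0.3, 0.4, -0.4]
width: 48.5
```

```bash
python3 plan.py 631.3 -31.9 72 3;  python3 - <<'E'
from h import *
import pickle
pickle.dump(cam('wrist'),open('w19.pkl','wb'))
snap('wrist','w19.png'); crop('w19.png',210,100,370,300,3,'w19b.png'); snap('scene','s19.png');crop('s19.png',240,170,360,280,5,'s19b.png')
E
```

```text
t 27.82 pos [632.2 -31.6  96.3] tooly yaw 3.0 tilt 0.13 F [ 0.3  0.4 -0.4] w 48.5
shift tool mm [-0.3 -0.9 24.3] n 0.5920234456224459
turn rad tool [-0.0022 -0.0003 -0.0001] n 0.018146021260153803
shift in final axes [-0.3 -1.  24.3]
```

View pics/w19b.png

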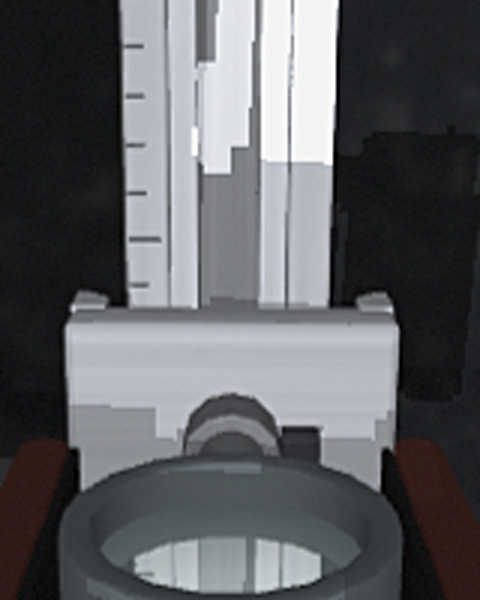

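View pics/s19b.png

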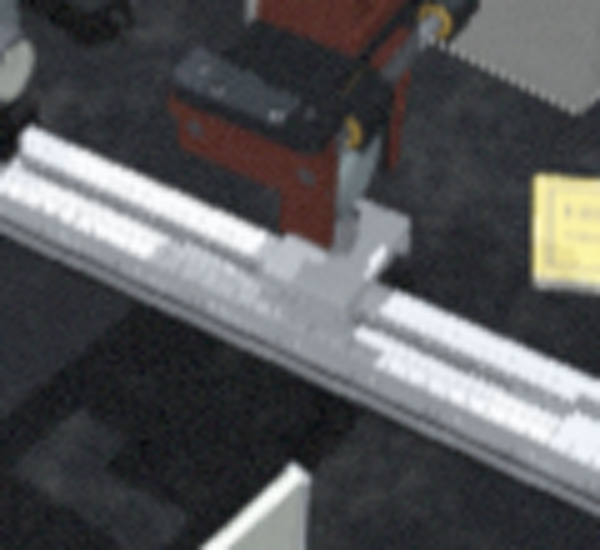

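>>> carry_out:
  rows:
    - [[0,-0.0005,0.006],[0,0,0],1]
    - [[0,0,0.006],[0,0,0],1]
    - [[0,0,0.005],[0,0,0],1]
    - [[0,0,0.005],[0,0,0],1]
    - [[0,0,0.002],[0,0,0],1]
    - [[0,0,0],[0,0,0],1]
    - [[0,0,0],[0,0,0],1]

```text
t: 28.5
ee_pos: [632.7, -32.1, 73.0]
orientation: [-2.163, -2.278, 0.0]
ft_force: [-0.1, -0.7, -0.7]
width: 48.7
```

```bash
python3 plan.py 631.3 -31.9 70.5 3
```

```text
t 28.5 pos [632.7 -32.1  73. ] tooly yaw 2.96 tilt 0.02 F [-0.1 -0.7 -0.7] w 48.7
shift tool mm [ 0.3 -1.4  2.5] n 0.06901801001613166
turn rad tool [-0.0004 -0.     -0.0007] n 0.006208376374171807
shift in final axes [ 0.3 -1.4  2.5]
```

Legs are straddling with no contact force; lower to the seat.

>>> carry_out:
  rows:
    - [[0,0,0.0015],[0,0,0],1]
    - [[0,0,0.001],[0,0,0],1]
    - [[0,0,0.0005],[0,0,0],1]
    - [[0,0,0],[0,0,0],1]
    - [[0,0,0],[0,0,0],1]

```text
t: 28.92
ee_pos: [632.9, -32.1, 70.6]
orientation: [2.163, 2.278, 0.0]
ft_force: [-1.3, -0.2, 1.9]
width: 48.5
```

```bash
python3 plan.py 631.3 -31.9 70.5 3;  python3 - <<'E'
from h import *
snap('scene','s20.png');crop('s20.png',240,170,360,280,5,'s20b.png')
snap('side','d20.png');crop('d20.png',240,150,340,250,6,'d20b.png')
E
```

```text
t 28.92 pos [632.9 -32.1  70.6] tooly yaw 2.97 tilt 0.02 F [-1.3 -0.2  1.9] w 48.5
shift tool mm [ 0.3 -1.6  0.1] n 0.0397444049271939
turn rad tool [ 0.0004  0.0001 -0.0006] n 0.005970513849658134
shift in final axes [ 0.3 -1.6  0.1]
```

View pics/s20b.png

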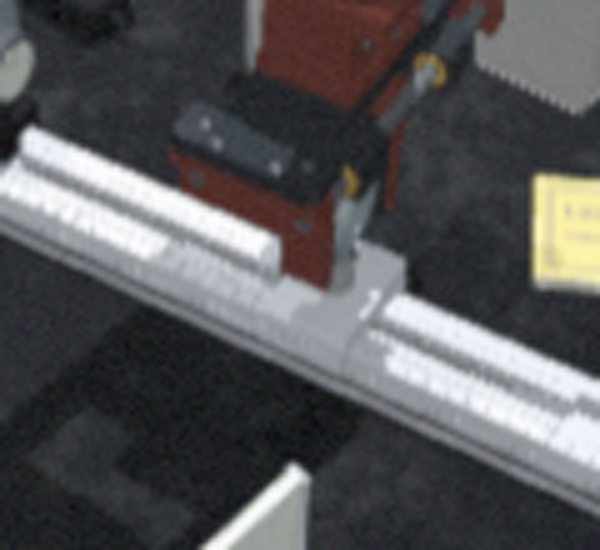

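View pics/d20b.png

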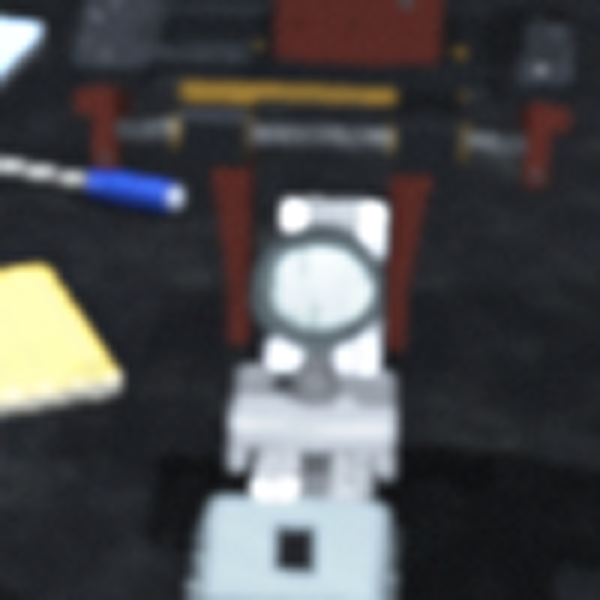

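>>> carry_out:
  rows:
    - [[0,0,0],[0,0,0],0]
    - [[0,0,0],[0,0,0],0]
    - [[0,0,0],[0,0,0],0]
    - [[0,0,0],[0,0,0],0]
    - [[0,0,0],[0,0,0],0]
    - [[0,0,0],[0,0,0],0]
    - [[0,0,-0.01],[0,0,0],0]
    - [[0,0,-0.02],[0,0,0],0]
    - [[0,0,-0.035],[0,0,0],0]
    - [[0,0,-0.035],[0,0,0],0]
    - [[0,0,-0.035],[0,0,0],0]
    - [[0,0,-0.03],[0,0,0],0]

```text
t: 30.02
ee_pos: [633.0, -32.1, 238.5]
orientation: [2.162, 2.277, 0.002]
ft_force: [-0.3, -0.4, 0.2]
width: 88.0
```

```bash
python3 plan.py 452 -180 210 -7
```

```text
t 30.02 pos [633.  -32.1 238.5] tooly yaw 2.96 tilt 0.11 F [-0.3 -0.4  0.2] w 88.0
shift tool mm [-138.3 -188.5   28.2] n 5.742946194246073
turn rad tool [2.000e-03 1.000e-04 1.738e-01] n 1.4018561375784926
shift in final axes [-168.8 -161.6   28.5]
```

>>> carry_out:
  rows:
    - [[0,0,0],[0,0,0.087],0]
    - [[0,0,0],[0,0,0.087],0]
    - [[-0.028,-0.027,0],[0,0,0],0]
    - [[-0.028,-0.027,0],[0,0,0],0]
    - [[-0.028,-0.027,0],[0,0,0],0]
    - [[-0.028,-0.027,0],[0,0,0],0]
    - [[-0.028,-0.027,0],[0,0,0],0]
    - [[-0.028,-0.026,0.01],[0,0,0],0]
    - [[0,0,0],[0,0,0],0]
    - [[0,0,0],[0,0,0],0]
    - [[0,0,0],[0,0,0],0]

```text
t: 30.93
ee_pos: [453.1, -179.4, 226.1]
orientation: [2.353, 2.08, 0.002]
ft_force: [-0.4, 0.3, -0.3]
width: 87.7
```

```bash
python3 plan.py 459.2 -97 51 -7;  python3 - <<'E'
from h import *
import pickle
pickle.dump(cam('wrist'),open('w21.pkl','wb'))
snap('wrist','w21.png'); crop('w21.png',0,0,560,420,1.4,'w21b.png')
E
```

```text
t 30.93 pos [ 453.1 -179.4  226.1] tooly yaw -7.06 tilt 0.1 F [-0.4  0.3 -0.3] w 87.7
shift tool mm [ 82.6  -4.4 175.1] n 4.721834313176525
turn rad tool [ 0.0017  0.0002 -0.001 ] n 0.015946494422038694
shift in final axes [ 82.5  -4.  175.1]
```

View pics/w21b.png

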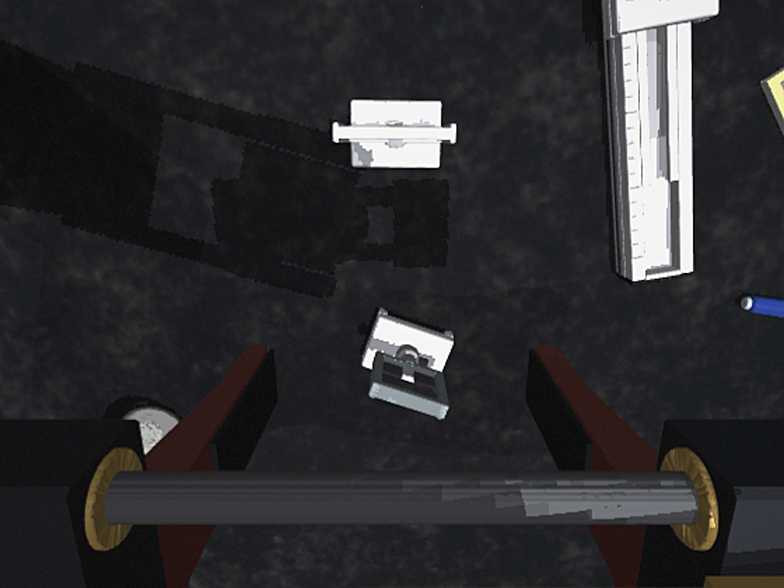

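```bash
python3 - <<'E'
from m2 import *
use('w21.pkl')
f('sad',[(350.5,100),(441.5,100),(440.5,168),(350,168)],(0,0),1.4,22)
f('top',[(333,124),(456,124),(456,143),(333,143)],(0,0),1.4,107)
w=f('slide',[(378,312),(454,337),(442,370)],(0,0),1.4,22)
E
```

```text
sad
[[432.2, -72.1, 22.0], [493.1, -79.7, 22.0], [487.9, -124.1, 22.0], [425.1, -116.2, 22.0]] mean [459.6 -98.   22. ] dir [-7.1, -96.7, 172.9] [61.4, 44.7, 63.4]
top
[[428.3, -89.5, 107.0], [492.3, -97.4, 107.0], [491.5, -107.0, 107.0], [426.7, -98.9, 107.0]] mean [459.7 -98.2 107. ] dir [-7.1, -95.3, 172.9] [64.6, 9.6, 65.2]
slide
[[429.9, -224.2, 22.0], [485.4, -251.7, 22.0], [473.3, -278.3, 22.0]] mean [ 462.9 -251.4   22. ] dir [-26.4, -114.3] [61.9, 29.2]
```

>>> carry_out:
  rows:
    - [[0.027,-0.0015,0],[0,0,0],0]
    - [[0.027,-0.0015,0],[0,0,0],0]
    - [[0.0275,-0.0015,0],[0,0,0],0]
    - [[0,0,0.02],[0,0,0],0]
    - [[0,0,0.02],[0,0,0],0]
    - [[0,0,0.02],[0,0,0],0]
    - [[0,0,0.02],[0,0,0],0]
    - [[0,0,0],[0,0,0],0]
    - [[0,0,0],[0,0,0],0]
    - [[0,0,0],[0,0,0],0]
    - [[0,0,0],[0,0,0],0]

```text
t: 31.9
ee_pos: [459.2, -97.7, 146.4]
orientation: [2.351, 2.081, 0.002]
ft_force: [0.8, 0.5, 0.5]
width: 88.1
```

```bash
python3 plan.py 459.6 -98.1 51 -7.1;  python3 - <<'E'
from h import *
snap('wrist','w22.png')
E
```

```text
t 31.9 pos [459.2 -97.7 146.4] tooly yaw -6.97 tilt 0.13 F [0.8 0.5 0.5] w 88.1
shift tool mm [-0.3  0.3 95.4] n 2.326992554351299
turn rad tool [0.0022 0.0002 0.0022] n 0.025207882751176035
shift in final axes [-0.3  0.5 95.4]
```

View pics/w22.png

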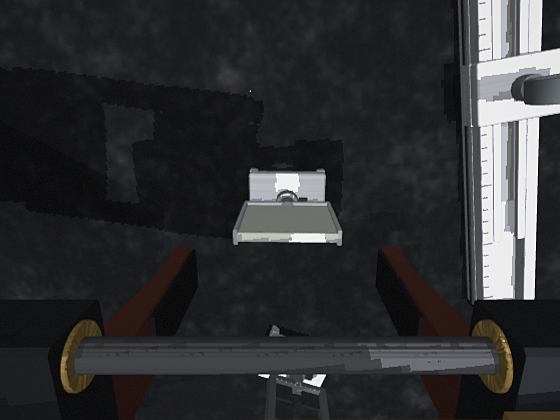

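>>> carry_out:
  rows:
    - [[0,0.0005,0.02],[0,0,0],0]
    - [[0,0,0.02],[0,0,0],0]
    - [[0,0,0.02],[0,0,0],0]
    - [[0,0,0.02],[0,0,0],0]
    - [[0,0,0.015],[0,0,0],0]
    - [[0,0,0],[0,0,0],0]
    - [[0,0,0],[0,0,0],0]
    - [[0,0,0],[0,0,0],1]
    - [[0,0,0],[0,0,0],1]
    - [[0,0,0],[0,0,0],1]
    - [[0,0,0],[0,0,0],1]
    - [[0,0,0],[0,0,0],1]

```text
t: 32.95
ee_pos: [459.1, -98.0, 51.0]
orientation: [2.352, 2.081, 0.002]
ft_force: [0.4, -0.8, 6.9]
width: 64.9
```

>>> carry_out:
  rows:
    - [[0,0,0],[0,0,0],1]
    - [[0,0,0],[0,0,0],1]
    - [[0,0,0],[0,0,0],1]
    - [[0,0,0],[0,0,0],1]
    - [[0,0,0],[0,0,0],1]

```text
t: 33.37
ee_pos: [459.2, -98.0, 51.0]
orientation: [2.352, 2.081, 0.001]
ft_force: [0.2, -0.8, 8.5]
width: 64.6
```

```bash
python3 plan.py 459.6 -98.1 51 -7.1
```

```text
t 33.37 pos [459.2 -98.   51. ] tooly yaw -7.0 tilt 0.09 F [ 0.2 -0.8  8.5] w 64.6
shift tool mm [-0.   0.5  0. ] n 0.011178095951032434
turn rad tool [0.0015 0.0002 0.0017] n 0.018308120634496258
shift in final axes [-0.   0.5  0. ]
```

>>> carry_out:
  rows:
    - [[0,0,-0.005],[0,0,0],1]
    - [[0,0,-0.01],[0,0,0],1]
    - [[0,0,-0.02],[0,0,0],1]
    - [[0,0,-0.025],[0,0,0],1]
    - [[0,0,-0.025],[0,0,0],1]
    - [[0,0,0],[0,0,-0.0875],1]
    - [[0,0,0],[0,0,-0.0875],1]
    - [[0,0,0],[0,0,0],1]
    - [[0,0,0],[0,0,0],1]

```text
t: 34.12
ee_pos: [458.2, -97.8, 135.7]
orientation: [2.165, 2.276, 0.0]
ft_force: [0.1, 0.6, -0.9]
width: 64.5
```

```bash
python3 plan.py 638.8 -182.6 136 3; python3 - <<'E'
from h import *
snap('wrist','w23.png')
E
```

```text
t 34.12 pos [458.2 -97.8 135.7] tooly yaw 2.87 tilt 0.01 F [ 0.1  0.6 -0.9] w 64.5
shift tool mm [-93.8 176.1  -0.3] n 4.86623382469732
turn rad tool [ 0.0002  0.0001 -0.0023] n 0.01826493623315133
shift in final axes [-94.1 175.9  -0.3]
```

View pics/w23.png

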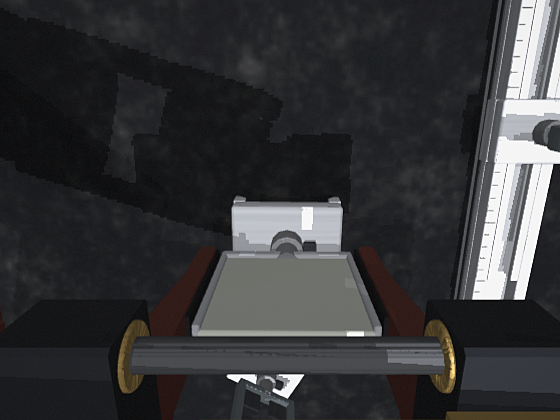

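>>> carry_out:
  rows:
    - [[-0.0157,0.0293,0],[0,0,0],1]
    - [[-0.0157,0.0293,0],[0,0,0],1]
    - [[-0.0157,0.0293,0],[0,0,0],1]
    - [[-0.0157,0.0293,0],[0,0,0],1]
    - [[-0.0157,0.0293,0],[0,0,0],1]
    - [[-0.0157,0.0293,0],[0,0,0],1]
    - [[0,0,0],[0,0,0],1]
    - [[0,0,0],[0,0,0],1]
    - [[0,0,0.015],[0,0,0],1]
    - [[0,0,0.015],[0,0,0],1]
    - [[0,0,0],[0,0,0],1]
    - [[0,0,0],[0,0,0],1]

```text
t: 35.17
ee_pos: [637.0, -181.9, 104.2]
orientation: [-2.161, -2.276, 0.003]
ft_force: [0.3, -0.1, -1.0]
width: 65.1
```

```bash
python3 plan.py 638.5 -182.6 73 3; python3 - <<'E'
from h import *
import pickle
pickle.dump(cam('wrist'),open('w24.pkl','wb'))
snap('wrist','w24.png'); crop('w24.png',190,50,390,300,2.4,'w24b.png')
snap('scene','s24.png'); crop('s24.png',300,190,410,290,6,'s24b.png')
E
```

```text
t 35.17 pos [ 637.  -181.9  104.2] tooly yaw 2.98 tilt 0.21 F [ 0.3 -0.1 -1. ] w 65.1
shift tool mm [-0.8  1.6 31.2] n 0.7619385922434584
turn rad tool [-0.0035 -0.0013 -0.0003] n 0.029727657650278252
shift in final axes [-0.8  1.5 31.2]
```

View pics/w24b.png

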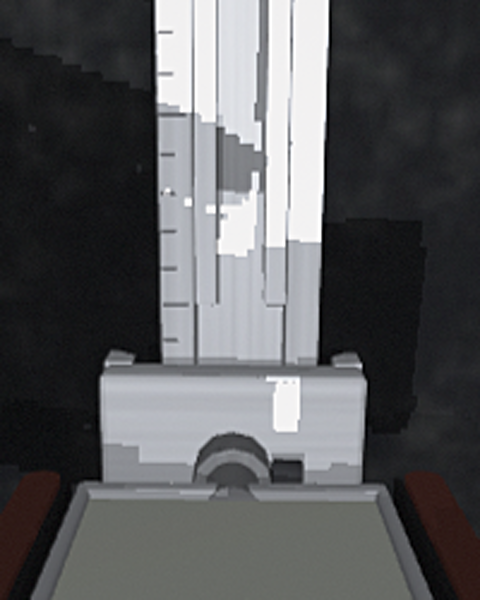

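View pics/s24b.png

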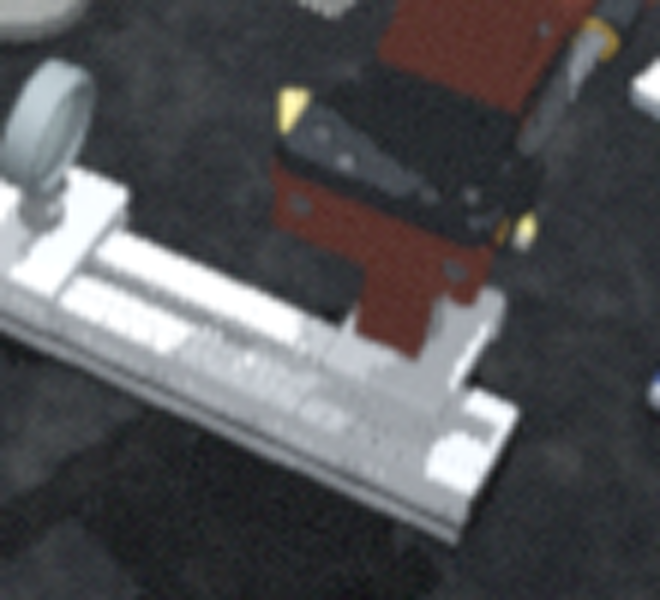

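>>> carry_out:
  rows:
    - [[-0.0008,0.002,0.006],[0,0,0],1]
    - [[0,0,0.007],[0,0,0],1]
    - [[0,0,0.006],[0,0,0],1]
    - [[0,0,0.006],[0,0,0],1]
    - [[0,0,0.004],[0,0,0],1]
    - [[0,0,0],[0,0,0],1]
    - [[0,0,0],[0,0,0],1]

```text
t: 35.85
ee_pos: [640.7, -183.3, 75.7]
orientation: [-2.162, -2.279, 0.001]
ft_force: [-0.1, 0.7, -2.5]
width: 64.8
```

```bash
python3 plan.py 638.5 -182.6 71 3
```

```text
t 35.85 pos [ 640.7 -183.3   75.7] tooly yaw 3.02 tilt 0.05 F [-0.1  0.7 -2.5] w 64.8
shift tool mm [ 0.8 -2.2  4.7] n 0.12744913579838552
turn rad tool [-0.0008 -0.0003  0.0003] n 0.0073131368063303675
shift in final axes [ 0.8 -2.2  4.7]
```

>>> carry_out:
  rows:
    - [[0,-0.001,0.002],[0,0,0],1]
    - [[0,0,0.002],[0,0,0],1]
    - [[0,0,0.001],[0,0,0],1]
    - [[0,0,0],[0,0,0],1]
    - [[0,0,0],[0,0,0],1]

```text
t: 36.27
ee_pos: [640.0, -183.4, 71.3]
orientation: [2.162, 2.279, 0.0]
ft_force: [-0.5, -0.9, -0.9]
width: 64.7
```

```bash
python3 plan.py 638.5 -182.6 71 3;  python3 - <<'E'
from h import *
snap('scene','s25.png'); crop('s25.png',300,190,410,290,6,'s25b.png')
E
```

```text
t 36.27 pos [ 640.  -183.4   71.3] tooly yaw 3.02 tilt 0.01 F [-0.5 -0.9 -0.9] w 64.7
shift tool mm [ 0.9 -1.5  0.3] n 0.04284253090107326
turn rad tool [0.0001 0.     0.0003] n 0.00290227417788558
shift in final axes [ 0.9 -1.5  0.3]
```

View pics/s25b.png

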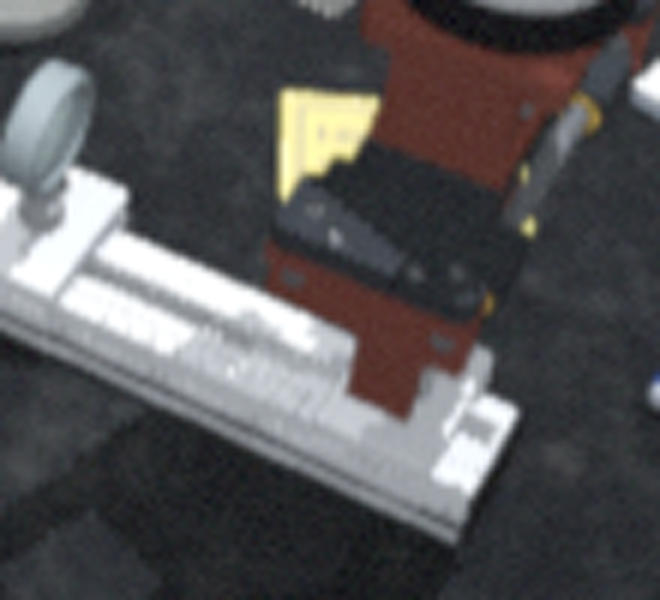

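Nearly seated; lower slightly until contact, release, retreat and rotate towards the slide's yaw.

>>> carry_out:
  rows:
    - [[0,0,0.0006],[0,0,0],1]
    - [[0,0,0],[0,0,0],1]
    - [[0,0,0],[0,0,0],0]
    - [[0,0,0],[0,0,0],0]
    - [[0,0,0],[0,0,0],0]
    - [[0,0,0],[0,0,0],0]
    - [[0,0,0],[0,0,0],0]
    - [[0,0,-0.01],[0,0,0],0]
    - [[0,0,-0.03],[0,0,0],0]
    - [[0,0,-0.035],[0,0,0],0]
    - [[0,0,-0.035],[0,0,0],0]
    - [[0,0,-0.035],[0,0,0],0]

```text
t: 37.32
ee_pos: [639.7, -183.3, 217.8]
orientation: [-2.162, -2.279, -0.0]
ft_force: [0.0, 0.2, 0.4]
width: 88.0
```

>>> carry_out:
  rows:
    - [[0,0,0],[0,0,0.12],0]
    - [[0,0,0],[0,0,0.12],0]
    - [[0,0,0],[0,0,0.12],0]
    - [[0,0,0],[0,0,0.12],0]
    - [[0,0,0],[0,0,0.03],0]
    - [[0,0,0],[0,0,0],0]

```text
t: 37.82
ee_pos: [640.0, -183.4, 216.4]
orientation: [2.668, 1.658, 0.001]
ft_force: [0.1, -0.3, 0.5]
width: 87.9
```

```bash
python3 plan.py 420 -325 215 -26;  python3 - <<'E'
from h import *
snap('scene','s26.png'); crop('s26.png',200,170,410,370,3.6,'s26b.png')
E
```

```text
t 37.82 pos [ 640.  -183.4  216.4] tooly yaw -26.26 tilt 0.03 F [ 0.1 -0.3  0.5] w 87.9
shift tool mm [-224.3 -134.6    1.3] n 6.381159265078751
turn rad tool [ 0.0006 -0.0001 -0.0046] n 0.03717113508245454
shift in final axes [-223.7 -135.6    1.4]
```

View pics/s26b.png

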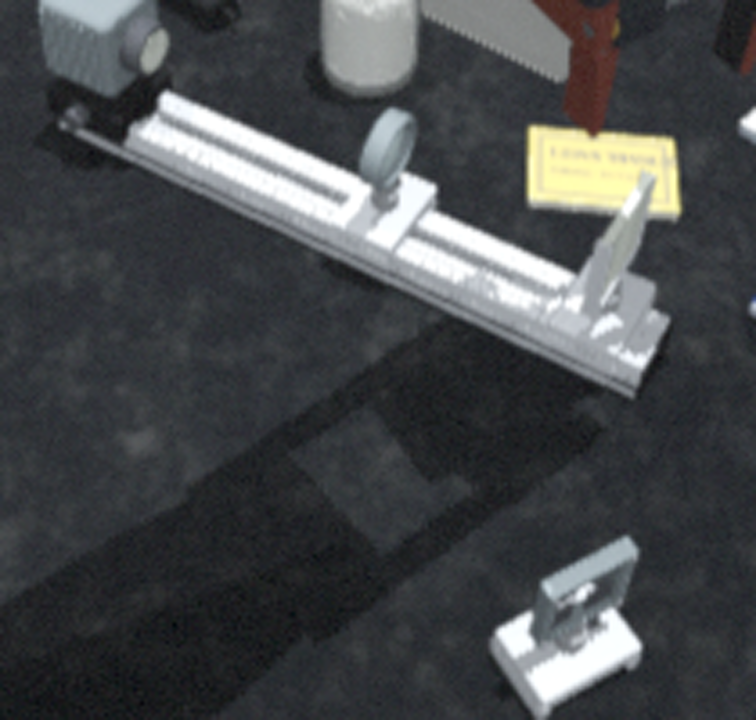

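>>> carry_out:
  rows:
    - [[-0.032,-0.0193,0],[0,0,0],0]
    - [[-0.032,-0.0193,0],[0,0,0],0]
    - [[-0.032,-0.0193,0],[0,0,0],0]
    - [[-0.032,-0.0193,0],[0,0,0],0]
    - [[-0.032,-0.0193,0],[0,0,0],0]
    - [[-0.032,-0.0193,0],[0,0,0],0]
    - [[-0.032,-0.0193,0],[0,0,-0.0046],0]
    - [[0,0,0],[0,0,0],0]
    - [[0,0,0],[0,0,0],0]
    - [[0,0,0],[0,0,0],0]

```text
t: 38.7
ee_pos: [420.3, -324.9, 216.1]
orientation: [2.663, 1.666, 0.001]
ft_force: [0.5, 0.6, -0.8]
width: 87.6
```

```bash
python3 plan.py 449.5 -261.5 51 -26;  python3 - <<'E'
from h import *
import pickle
pickle.dump(cam('wrist'),open('w27.pkl','wb'))
snap('wrist','w27.png'); crop('w27.png',0,0,560,420,1.4,'w27b.png')
E
```

```text
t 38.7 pos [ 420.3 -324.9  216.1] tooly yaw -25.94 tilt 0.07 F [ 0.5  0.6 -0.8] w 87.6
shift tool mm [ 69.8  -1.7 165.1] n 4.3726750082252845
turn rad tool [ 0.0012 -0.      0.0011] n 0.012769811638655745
shift in final axes [ 69.8  -1.6 165.1]
```

View pics/w27b.png

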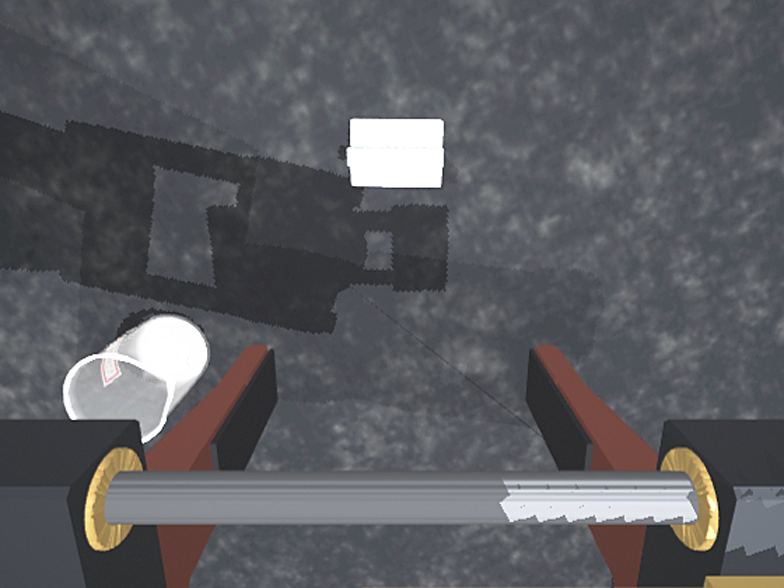

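```bash
python3 - <<'E'
from m2 import *
use('w27.pkl')
f('sad',[(350,119),(443,119),(443,187),(351,187)],(0,0),1.4,22)
f('top',[(347,149),(444,149),(443,167),(347,167)],(0,0),1.4,96)
E
```

```text
sad
[[430.1, -228.0, 22.0], [485.5, -255.0, 22.0], [467.0, -295.3, 22.0], [410.1, -267.6, 22.0]] mean [ 448.2 -261.4   22. ] dir [-26.0, -114.6, 154.0] [61.7, 44.4, 63.3]
top
[[426.6, -246.2, 96.0], [473.2, -268.9, 96.0], [468.8, -277.1, 96.0], [422.3, -254.4, 96.0]] mean [ 447.7 -261.7   96. ] dir [-26.0, -117.9, 154.0] [51.8, 9.4, 51.8]
```

Slide at (448, −261.5), yaw −26°. Approach.

>>> carry_out:
  rows:
    - [[0.0345,-0.0012,0],[0,0,0],0]
    - [[0.0345,-0.0012,0],[0,0,0],0]
    - [[0,0,0.02],[0,0,0],0]
    - [[0,0,0.02],[0,0,0],0]
    - [[0,0,0.02],[0,0,0],0]
    - [[0,0,0.018],[0,0,0],0]
    - [[0,0,0],[0,0,0],0]
    - [[0,0,0],[0,0,0],0]
    - [[0,0,0],[0,0,0],0]
    - [[0,0,0],[0,0,0],0]

```text
t: 39.58
ee_pos: [449.0, -261.8, 138.8]
orientation: [2.661, 1.666, 0.002]
ft_force: [0.2, 0.0, 0.5]
width: 88.0
```

```bash
python3 plan.py 448 -261.5 51 -26;  python3 - <<'E'
from h import *
snap('wrist','w28.png')
E
```

```text
t 39.58 pos [ 449.  -261.8  138.8] tooly yaw -25.9 tilt 0.12 F [0.2 0.  0.5] w 88.0
shift tool mm [-0.1 -1.2 87.7] n 2.1404190120323983
turn rad tool [0.0021 0.0002 0.0018] n 0.022091510094712767
shift in final axes [-0.1 -1.  87.8]
```

View pics/w28.png

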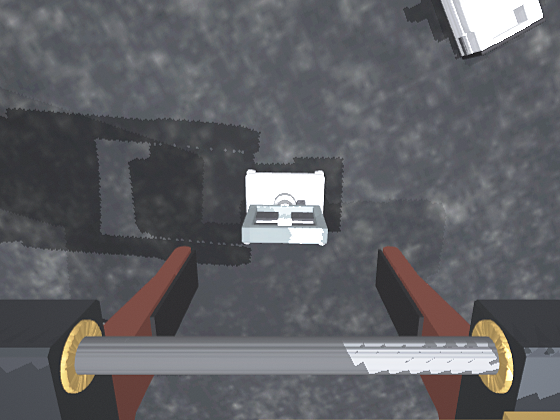

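>>> carry_out:
  rows:
    - [[0,-0.001,0.02],[0,0,0],0]
    - [[0,0,0.02],[0,0,0],0]
    - [[0,0,0.02],[0,0,0],0]
    - [[0,0,0.02],[0,0,0],0]
    - [[0,0,0.008],[0,0,0],0]
    - [[0,0,0],[0,0,0],0]
    - [[0,0,0],[0,0,0],1]
    - [[0,0,0],[0,0,0],1]
    - [[0,0,0],[0,0,0],1]
    - [[0,0,0],[0,0,0],1]
    - [[0,0,0],[0,0,0],1]
    - [[0,0,0],[0,0,0],1]

```text
t: 40.63
ee_pos: [447.3, -261.4, 50.1]
orientation: [2.663, 1.666, 0.001]
ft_force: [0.4, -0.7, 1.5]
width: 52.1
```

>>> carry_out:
  rows:
    - [[0,0,0],[0,0,0],1]
    - [[0,0,0],[0,0,0],1]
    - [[0,0,0],[0,0,0],1]
    - [[0,0,0],[0,0,0],1]

```text
t: 40.97
ee_pos: [447.3, -261.4, 50.1]
orientation: [2.663, 1.666, 0.001]
ft_force: [0.1, -0.6, 6.2]
width: 51.7
```

```bash
python3 plan.py 448 -261.5 51 -26
```

```text
t 40.97 pos [ 447.3 -261.4   50.1] tooly yaw -25.94 tilt 0.04 F [ 0.1 -0.6  6.2] w 51.7
shift tool mm [ 0.2  0.7 -0.9] n 0.02813609964185993
turn rad tool [0.0007 0.0001 0.001 ] n 0.010210686211136534
shift in final axes [ 0.2  0.6 -0.9]
```

>>> carry_out:
  rows:
    - [[0,0,-0.005],[0,0,0],1]
    - [[0,0,-0.015],[0,0,0],1]
    - [[0,0,-0.025],[0,0,0],1]
    - [[0,0,-0.03],[0,0,0],1]
    - [[0,0,-0.03],[0,0,0],1]
    - [[0,0,-0.03],[0,0,0],1]
    - [[0,0,0],[0,0,-0.1],1]
    - [[0,0,0],[0,0,-0.1],1]
    - [[0,0,0],[0,0,-0.1],1]
    - [[0,0,0],[0,0,-0.1],1]
    - [[0,0,0],[0,0,-0.104],1]
    - [[0,0,0],[0,0,0],1]

```text
t: 41.97
ee_pos: [446.5, -260.9, 184.5]
orientation: [-2.159, -2.281, 0.0]
ft_force: [-0.3, 0.6, -1.9]
width: 51.9
```

```bash
python3 plan.py 623.5 40 190 3;  python3 - <<'E'
from h import *
snap('wrist','w29.png')
E
```

```text
t 41.97 pos [ 446.5 -260.9  184.5] tooly yaw 3.15 tilt 0.05 F [-0.3  0.6 -1.9] w 51.9
shift tool mm [290.7 193.2  -5.5] n 8.51520933212035
turn rad tool [-0.0007 -0.0005  0.0026] n 0.021921900354671984
shift in final axes [291.2 192.5  -5.5]
```

View pics/w29.png

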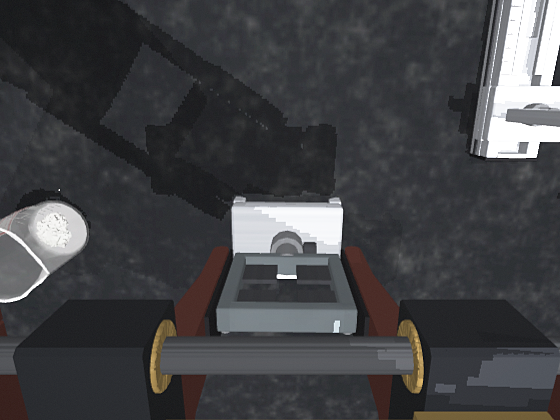

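>>> carry_out:
  rows:
    - [[0.0301,0.0193,0],[0,0,0],1]
    - [[0.0301,0.0193,0],[0,0,0],1]
    - [[0.0301,0.0193,0],[0,0,0],1]
    - [[0.0301,0.0193,0],[0,0,0],1]
    - [[0.0301,0.0193,0],[0,0,0],1]
    - [[0.0301,0.0193,0],[0,0,0],1]
    - [[0.0301,0.0193,0],[0,0,0],1]
    - [[0.0301,0.0193,0],[0,0,0],1]
    - [[0.0301,0.0193,0],[0,0,0],1]
    - [[0.0301,0.0193,0],[0,0,0],1]
    - [[0,0,0],[0,0,0],1]
    - [[0,0,0],[0,0,0],1]

```text
t: 43.02
ee_pos: [624.5, 51.0, 184.1]
orientation: [-2.163, -2.278, 0.001]
ft_force: [-0.9, -0.3, -2.1]
width: 52.0
```

```bash
python3 plan.py 623.5 119.9 130 3;  python3 - <<'E'
from h import *
import pickle
pickle.dump(cam('wrist'),open('w30.pkl','wb'))
snap('wrist','w30.png'); crop('w30.png',0,0,560,420,1.4,'w30b.png')
E
```

```text
t 43.02 pos [624.5  51.  184.1] tooly yaw 2.95 tilt 0.04 F [-0.9 -0.3 -2.1] w 52.0
shift tool mm [68.9  2.6 54.1] n 2.1369092439459227
turn rad tool [-0.0006  0.0001 -0.001 ] n 0.009272138106754221
shift in final axes [68.9  2.6 54.1]
```

View pics/w30b.png

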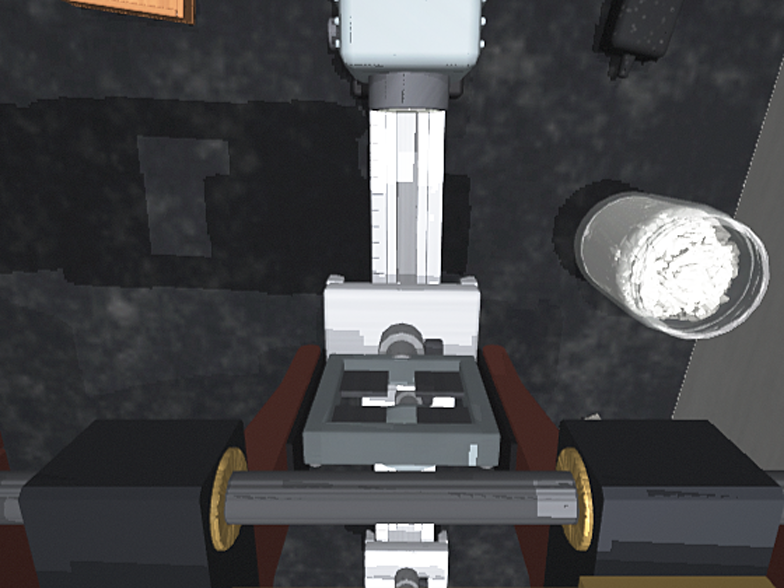

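```bash
python3 - <<'E'
from m2 import *
use('w30.pkl')
f('rail',[(370,112),(445,112)],(0,0),1.4,30)
f('rail',[(370.5,200),(443,200)],(0,0),1.4,30)
f('rail',[(371,275),(441,275)],(0,0),1.4,30)
f('lamp barrel mid height',[(369,106),(449,106)],(0,0),1.4,90)
f('jartop',[(617,270),(768,270),(695,200),(695,338)],(0,0),1.4,107)
E
```

```text
rail
[[601.1, 143.7, 30.0], [645.0, 145.9, 30.0]] mean [623.  144.8  30. ] dir [2.9] [44.0]
rail
[[603.0, 92.6, 30.0], [647.6, 94.9, 30.0]] mean [625.3  93.8  30. ] dir [2.9] [44.6]
rail
[[604.9, 44.9, 30.0], [649.9, 47.2, 30.0]] mean [627.4  46.1  30. ] dir [2.9] [45.0]
lamp barrel mid height
[[604.1, 143.7, 90.0], [642.0, 145.6, 90.0]] mean [623.1 144.6  90. ] dir [2.9] [37.9]
jartop
[[727.7, 74.0, 107.0], [800.8, 77.8, 107.0], [758.2, 109.2, 107.0], [773.1, 40.9, 107.0]] mean [764.9  75.5 107. ] dir [2.9, 143.5, -77.7] [73.2, 53.0, 69.9]
```

```bash
python3 - <<'E'
from h import *
c=cam('scene')
for x in (548,590,620):
  for z in (154,169,184):
    P=np.array([[x,-144.5,z],[x,-219.5,z]]); print(x,z,((proj(c,P)-[300,190])*6).round().tolist())
E
```

```text
548 154 [[216.0, 295.0], [436.0, 404.0]]
548 169 [[221.0, 263.0], [444.0, 373.0]]
548 184 [[227.0, 230.0], [453.0, 340.0]]
590 154 [[280.0, 213.0], [495.0, 316.0]]
590 169 [[286.0, 181.0], [504.0, 284.0]]
590 184 [[292.0, 148.0], [514.0, 251.0]]
620 154 [[324.0, 158.0], [535.0, 256.0]]
620 169 [[330.0, 126.0], [545.0, 224.0]]
620 184 [[336.0, 93.0], [554.0, 191.0]]
```

```bash
python3 - <<'E'
from m2 import *
use('w30.pkl')
f('housing front',[(343,68),(480,68)],(0,0),1.4,126)
f('housing front',[(343,68),(480,68)],(0,0),1.4,110)
use('w3.pkl')
E
python3 plan.py 624.4 112 130 3
```

```text
housing front
[[595.6, 155.4, 126.0], [650.2, 158.2, 126.0]] mean [622.9 156.8 126. ] dir [2.9] [54.7]
housing front
[[593.8, 157.3, 110.0], [652.4, 160.3, 110.0]] mean [623.1 158.8 110. ] dir [2.9] [58.7]
t 43.07 pos [623.7  49.8 184. ] tooly yaw 2.9 tilt 0.08 F [-0.6 -0.9 -1. ] w 51.7
shift tool mm [62.1  3.9 54. ] n 2.0097951492504547
turn rad tool [-0.0014  0.0003 -0.0018] n 0.01841648246976352
shift in final axes [62.1  3.9 54. ]
```

>>> carry_out:
  rows:
    - [[0.021,0.0013,0],[0,0,0],1]
    - [[0.021,0.0013,0],[0,0,0],1]
    - [[0.0205,0.0013,0],[0,0,0],1]
    - [[0,0,0],[0,0,0],1]
    - [[0,0,0.02],[0,0,0],1]
    - [[0,0,0.02],[0,0,0],1]
    - [[0,0,0.02],[0,0,0],1]
    - [[0,0,0.02],[0,0,0],1]
    - [[0,0,0],[0,0,0],1]
    - [[0,0,0],[0,0,0],1]
    - [[0,0,0],[0,0,0],1]

```text
t: 43.98
ee_pos: [625.4, 111.0, 105.6]
orientation: [2.165, 2.276, 0.001]
ft_force: [0.7, 0.1, -0.9]
width: 52.1
```

```bash
python3 plan.py 624.4 112 71 3;  python3 - <<'E'
from h import *
import pickle
pickle.dump(cam('wrist'),open('w31.pkl','wb'))
snap('wrist','w31.png'); crop('w31.png',190,50,390,300,2.4,'w31b.png')
snap('scene','s31.png'); crop('s31.png',190,120,310,240,5,'s31b.png')
snap('side','d31.png'); crop('d31.png',230,160,350,310,4,'d31b.png')
E
```

```text
t 43.98 pos [625.4 111.  105.6] tooly yaw 2.85 tilt 0.05 F [ 0.7  0.1 -0.9] w 52.1
shift tool mm [ 1.  -1.  34.6] n 0.843939330910322
turn rad tool [ 0.0008  0.0001 -0.0026] n 0.02183760305351749
shift in final axes [ 1.  -1.  34.6]
```

View pics/w31b.png

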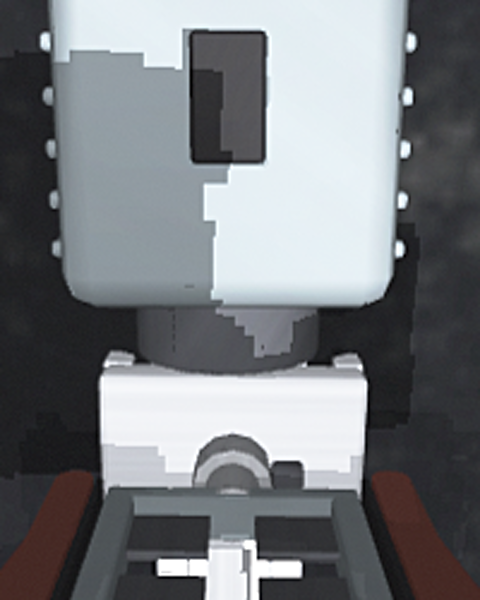

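View pics/s31b.png

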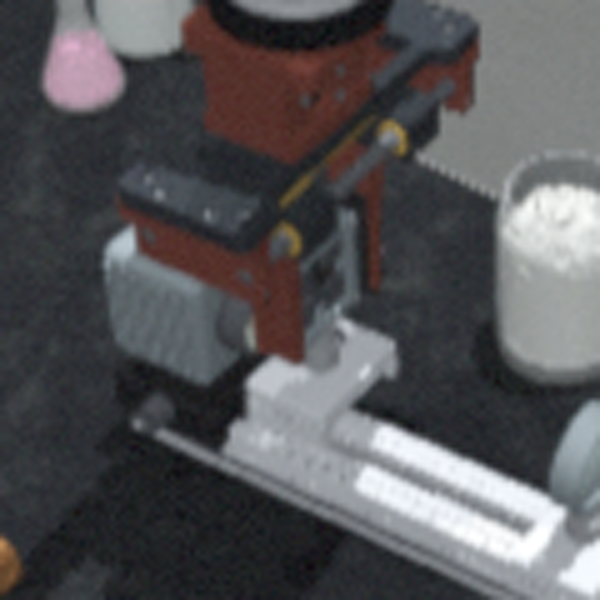

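View pics/d31b.png

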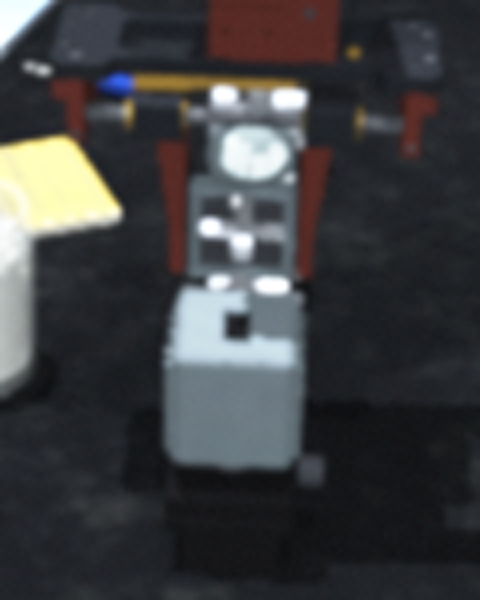

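>>> carry_out:
  rows:
    - [[0,-0.001,0.006],[0,0,0],1]
    - [[0,0,0.007],[0,0,0],1]
    - [[0,0,0.006],[0,0,0],1]
    - [[0,0,0.005],[0,0,0],1]
    - [[0,0,0.004],[0,0,0],1]
    - [[0,0,0],[0,0,0],1]
    - [[0,0,0],[0,0,0],1]

```text
t: 44.72
ee_pos: [623.7, 111.9, 76.1]
orientation: [-2.163, -2.277, 0.001]
ft_force: [0.7, 0.4, -0.9]
width: 51.9
```

```bash
python3 plan.py 624.4 112 70.1 3
```

```text
t 44.72 pos [623.7 111.9  76.1] tooly yaw 2.95 tilt 0.05 F [ 0.7  0.4 -0.9] w 51.9
shift tool mm [0.  0.7 6. ] n 0.14674406145598848
turn rad tool [-0.0009  0.0001 -0.001 ] n 0.010460580653828074
shift in final axes [0.  0.7 6. ]
```

>>> carry_out:
  rows:
    - [[0,0.0005,0.002],[0,0,0],1]
    - [[0,0,0.002],[0,0,0],1]
    - [[0,0,0.0015],[0,0,0],1]
    - [[0,0,0.001],[0,0,0],1]
    - [[0,0,0],[0,0,0],1]
    - [[0,0,0],[0,0,0],1]

```text
t: 45.22
ee_pos: [624.5, 111.9, 70.2]
orientation: [2.164, 2.278, 0.0]
ft_force: [0.2, -0.8, -1.2]
width: 51.9
```

```bash
python3 plan.py 624.4 112 70.1 3;  python3 - <<'E'
from h import *
snap('scene','s32.png'); crop('s32.png',190,120,310,240,5,'s32b.png')
E
```

```text
t 45.22 pos [624.5 111.9  70.2] tooly yaw 2.94 tilt 0.01 F [ 0.2 -0.8 -1.2] w 51.9
shift tool mm [ 0.1 -0.1  0.1] n 0.004540350557320879
turn rad tool [ 0.0002 -0.     -0.0011] n 0.008807160848500077
shift in final axes [ 0.1 -0.1  0.1]
```

View pics/s32b.png

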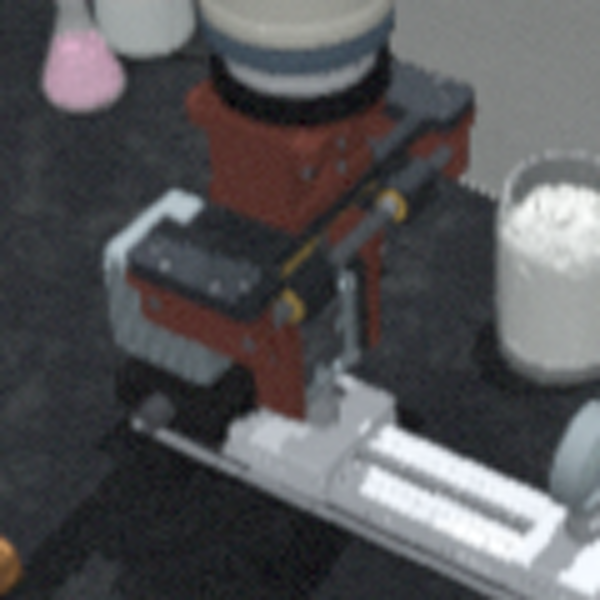

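Release and retreat straight up, then look.

>>> carry_out:
  rows:
    - [[0,0,0.0008],[0,0,0],1]
    - [[0,0,0],[0,0,0],1]
    - [[0,0,0],[0,0,0],0]
    - [[0,0,0],[0,0,0],0]
    - [[0,0,0],[0,0,0],0]
    - [[0,0,0],[0,0,0],0]
    - [[0,0,0],[0,0,0],0]
    - [[0,0,-0.01],[0,0,0],0]
    - [[0,0,-0.03],[0,0,0],0]
    - [[0,0,-0.035],[0,0,0],0]
    - [[0,0,-0.035],[0,0,0],0]
    - [[0,0,-0.035],[0,0,0],0]

```text
t: 46.27
ee_pos: [624.2, 111.9, 216.4]
orientation: [-2.164, -2.278, 0.0]
ft_force: [0.4, 1.0, 0.6]
width: 87.4
```

>>> carry_out:
  rows:
    - [[-0.03,-0.03,-0.01],[0,0,0],0]
    - [[-0.03,-0.03,-0.01],[0,0,0],0]
    - [[-0.03,-0.03,-0.01],[0,0,0],0]
    - [[-0.03,-0.03,-0.01],[0,0,0],0]
    - [[-0.03,-0.02,-0.01],[0,0,0],0]
    - [[0,0,0],[0,0,0],0]
    - [[0,0,0],[0,0,0],0]
    - [[0,0,0],[0,0,0],0]

```text
t: 46.93
ee_pos: [497.8, -39.5, 263.2]
orientation: [2.164, 2.276, 0.002]
ft_force: [-0.0, 0.3, -0.4]
width: 87.8
```

```bash
python3 plan.py 624.4 112 70.1 3;  python3 - <<'E'
from h import *
import pickle
pickle.dump(cam('wrist'),open('w33.pkl','wb'))
snap('wrist','w33.png'); crop('w33.png',0,0,560,420,1.4,'w33b.png')
snap('scene','s33.png'); crop('s33.png',120,140,400,300,2.8,'s33b.png')
snap('side','d33.png'); crop('d33.png',200,150,420,360,2.8,'d33b.png')
E
```

```text
t 46.93 pos [497.8 -39.5 263.2] tooly yaw 2.89 tilt 0.08 F [-0.   0.3 -0.4] w 87.8
shift tool mm [144.9 133.8 193.3] n 6.735545129800019
turn rad tool [ 0.0015 -0.0001 -0.0019] n 0.019305611026859248
shift in final axes [144.7 134.3 193.1]
```

View pics/w33b.png

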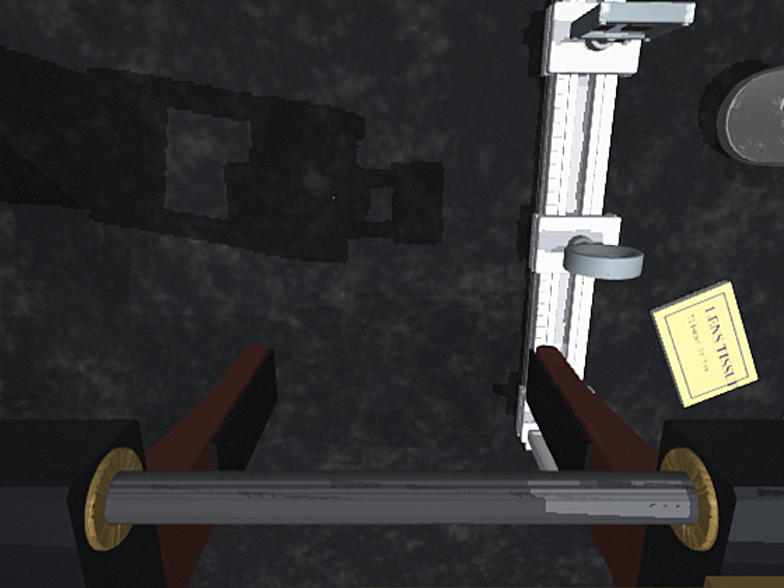

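View pics/s33b.png

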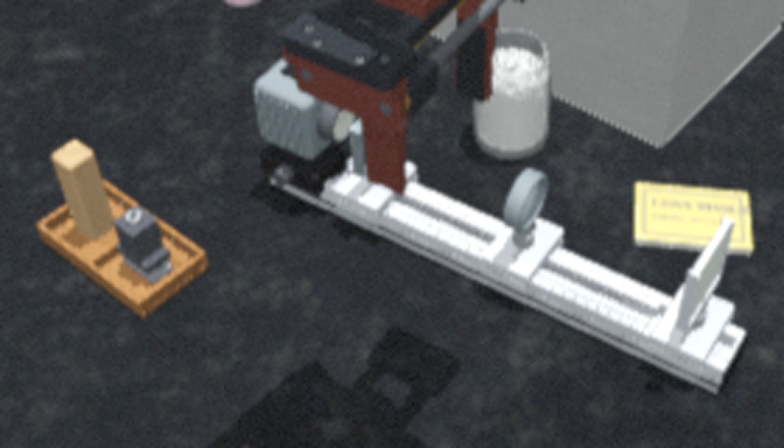

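View pics/d33b.png

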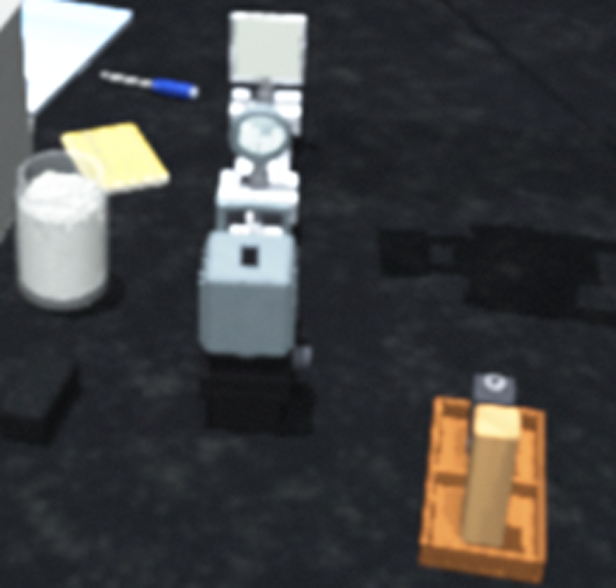

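>>> carry_out:
  rows:
    - [[-0.035,-0.01,0],[0,0,0],0]
    - [[-0.035,-0.01,0],[0,0,0],0]
    - [[-0.035,-0.01,0],[0,0,0],0]
    - [[-0.035,-0.01,0],[0,0,0],0]
    - [[-0.035,-0.01,0],[0,0,0],0]
    - [[-0.035,0,0],[0,0,0],0]
    - [[-0.035,0,0],[0,0,0],0]
    - [[0,0,0],[0,0,0],0]
    - [[0,0,0],[0,0,0],0]
    - [[0,0,0],[0,0,0],0]

```text
t: 47.92
ee_pos: [460.1, -285.7, 261.7]
orientation: [-2.162, -2.277, -0.0]
ft_force: [0.2, 0.6, -1.3]
width: 87.6
```

```bash
python3 - <<'E'
from m2 import *
import pickle
pickle.dump(cam('wrist'),open('w34.pkl','wb'))
snap('wrist','w34.png'); crop('w34.png',340,0,480,120,5,'w34b.png')
snap('scene','s34.png'); crop('s34.png',200,150,330,250,6,'s34b.png')
use('w33.pkl')
f('slide front edge',[(542,73),(637,76)],(0,0),1.4,42)
f('lens sad',[(534,216),(620,217)],(0,0),1.4,42)
f('lens sad front left',[(532,272)],(0,0),1.4,42)
E
```

```text
slide front edge
[[589.8, 88.0, 42.0], [656.3, 89.4, 42.0]] mean [623.   88.7  42. ] dir [1.2] [66.6]
lens sad
[[596.6, -11.4, 42.0], [661.5, -8.9, 42.0]] mean [629.  -10.2  42. ] dir [2.2] [64.9]
lens sad front left
[[600.5, -54.8, 42.0]] mean [600.5 -54.8  42. ] dir [] []
```

View pics/w34b.png

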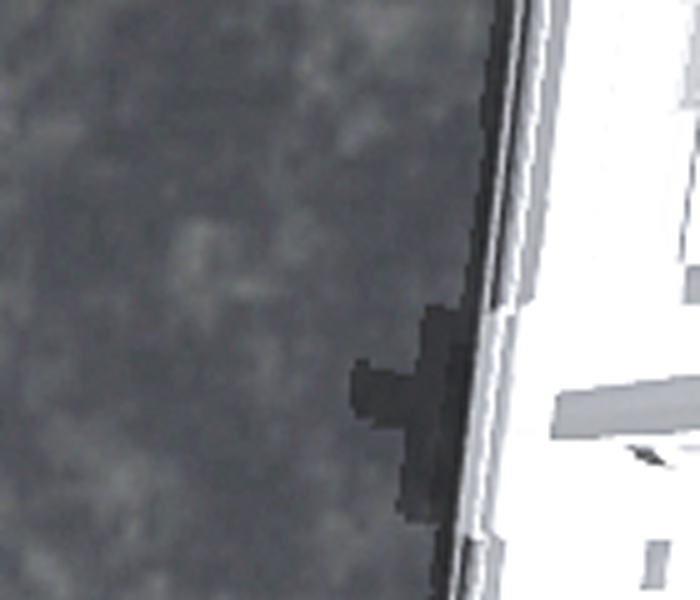

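View pics/s34b.png

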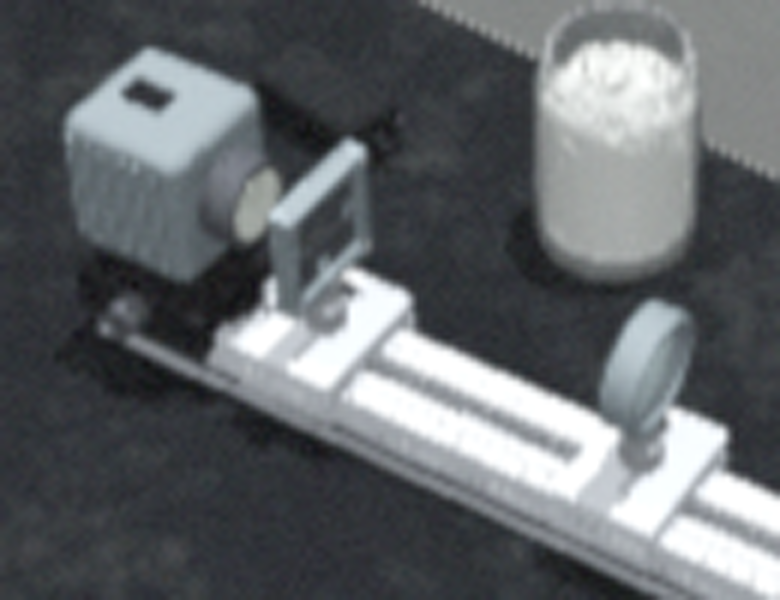

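```bash
python3 - <<'E'
from h import *
c=cam('scene'); im=cv2.imread('pics/s34.png')
k=4; x0,y0,x1,y1=210,150,400,290
big=cv2.resize(im[y0:y1,x0:x1],None,fx=k,fy=k,interpolation=cv2.INTER_CUBIC)
a=np.radians(3);X=np.array([np.cos(a),np.sin(a),0]);Y=np.array([-np.sin(a),np.cos(a),0]);O=np.array([628.9,-0.9,0])+0.9*X
def poly(P,col): 
    q=((proj(c,P)+0.5-[x0,y0])*k).round().astype(int); cv2.polylines(big,[q.reshape(-1,1,2)],True,col,1)
def box(y,w,d,z): return np.array([O+X*i*w/2+Y*(y+j*d/2)+[0,0,z] for i,j in((-1,-1),(1,-1),(1,1),(-1,1))])
for y,w,t,zt in((112.3,52,10,116),(-31.3,0,14,115),(-182.8,64,10,127)):
    poly(box(y,62,44,42),(0,0,255)); poly(box(y,w,t,zt),(0,255,0))
cv2.imwrite('pics/ov.png',big)
E
```

```text
(no output)
```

View pics/ov.png

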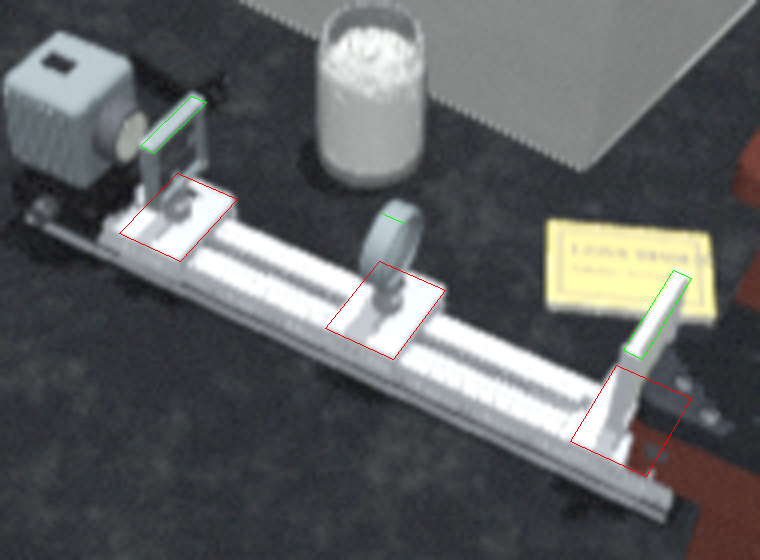

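```bash
python3 -c "
from workcell import close_job
print(close_job())"
```

```text
the job is handed in; nothing more can be done
None
```

The optical rail is set up and the job is handed in at about 48 s of the 149 s allowed. `close_job()` reported no verdict, so what follows rests on my own camera and force checks.

**Stop and block:** I knocked the stop along the slot with the block, with about 9–11 N at the wrist, to about rail y = -184 mm and lifted it straight out. The block stands upright in its own bay and the stop upright in the bay beside it. I set each down within a few millimetres of its bay centre.

**Riders:** all three are on the rail, and the last pictures show them square. In the final overlay on the scene picture the predicted seated outlines match within about 1–2 pixels.

| Rider | Estimated rail y (mm) | Allowed (mm) |
|---|---|---|
| Slide | 112 | 106 to 136 |
| Lens | -31 | -80 to 20 |
| Screen | -183 | -197 to -167 |

- **Lens spacing:** the lens is about 143 mm from the slide and about 151 mm from the screen, so not exactly half-way. Both are inside 135–167 mm.
- **Lamp gap:** I set the slide about 9 mm short of the range middle to keep the gripper clear of the lamp. Its frame stands about 28 mm before the lamp front.

**Other objects:** I never touched the jar, tissue or adapter, and the jar and tissue look unmoved in the last pictures.

**Checks that disagreed:** saddle widths from one wrist picture came out 3–5 mm too large (65–67 against 62). I put that down to edge reading, because the overlay and the release heights agree with the riders being seated. I saw contact force only when seating the lens. For the slide and screen I relied on the heights at release.

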